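# Pin a plaster flask shut, clear the setting blocks and start the bench vibrator

### The arm

A 7-joint arm with a two-finger parallel gripper is mounted at the origin on the work surface. World frame = base frame: x ahead of the robot, y to its left, z up, the work surface at z = 0. Lengths are in mm, angles in rad, forces in N, time in s.
With the tool pointing down it reaches from about 400 to 875 mm from the base axis. Payload 4.4 kg.
Tool frame: the origin (TCP) lies midway between the tips of the shut fingers; the grasp point (between the pads) lies 19 mm behind it; z points along the fingers, y is the line along which they close (so a half turn about z gives the same grasp; the last joint's range is limited). The gripper opens to 85 mm and grips with 20 to 120 N. Pads are 22 mm wide; open, the fingers measure 114 mm over their backs; the gripper's body (76 mm by 85 mm) begins 54 mm behind the grasp point. The pads swing forward as they close: fully open they stand 13 mm farther back than shut.
Start: joints at [-1.262, 0.628, 0.038, 1.517, -0.027, 0.996, -0.02], TCP at [237.934, 604.901, 231.313] pointing down, gripper open.
Joint ranges: [-3.06, 3.06], [-0.37, 2.12], [-1.25, 1.32], [0.18, 2.47], [-1.1, 4.24], [0.23, 1.98], [-2.94, 2.94]. Speed limits (rad/s): [2.57, 2.57, 3.14, 3.14, 3.14, 3.14, 3.14].

### API

Orientations are given as [roll, pitch, yaw] about the fixed x, y, z axes, in that order (R = Rz(yaw) Ry(pitch) Rx(roll)).
In Python, from cell import ctrl gives the robot as it stands.
- The arm moves only by the shell command python3 -m handwheel 'ROWS'. ROWS is JSON, a list of rows, each a list of 3 entries, a list of its own where there are three numbers: the turn, a rotation vector about the tool's x, y, z in degrees, then the shift along the tool's x, y, z in m, then the closure, from 0 (fully open) to 1 (shut). A call has 1 to 5 rows; each row shifts and turns the commanded pose from where the row before left it, along the tool's axes as they then stand; what a row does not reach is not made up. A row lasts 1/12 s, in which the tool goes at most 41.7 mm and 7.16 degrees, less where a joint would pass 70% of its speed; a pose out of reach is approached as far as the arm can. A call is refused whole if a number of a shift passes 0.0417 or a number of a turn 7.16, either way. A call with a gripper value outside its range is refused whole. The fingers move at their own pace and stop on an object; the grip force is fixed at half the most. Time passes only in rows, so rows that do not move let the fingers close. It gives the time, the measured TCP pose, the force, the opening and the grip force at its end, in the units of the state.
- ctrl.read_state(): the state, without advancing time (a new reading comes with each control period).
- ctrl.get_image(name): name is "scene" or "top" or "wrist"; returns a dict with "pixels" (384x512x3 uint8, red, green, blue), "fx", "fy", "cx", "cy" (pixels), "pose" (4x4, takes a point from camera to world coordinates); the wrist camera has in their place "T_tool_cam" (4x4, takes a point from camera to tool coordinates, whose origin is the TCP and whose axes are the flange's). Camera axes: x right, y up, looking along -z (the intrinsics and any distortion apply to the point x, -y, -z); pixel columns grow to the right and rows downward; lengths in mm; the calibration is good to about 2 mm. A picture is of the moment at which its call begins: read the wrist's pose just before it. There is no depth.
- ctrl.finish_job(): hands the job in; it is judged then, once.
The state is a dict: "clock": time; "qpos": joint angles; "qd": joint speeds; "tau": joint torques, N m; "eef_pos": TCP position; "tool_rot": TCP orientation; "force": force on the tool from outside, world axes, zero at the start; "torque": the same for the moment, N m; "width": finger opening in mm; "gripper_force": force on a finger pad.
Only numpy, scipy, OpenCV 4.12 (cv2) and the standard library are available. Lean on these libraries where they do the work, as an engineer would, in place of code of your own. Each camera call takes 0.05 s, during which the arm holds its last target. There are 200 camera calls.

### The job

Get the plaster flask ready and start the vibrator under it: push both loose lock pins fully home, one along each side of the flask through all three lugs, and put every setting block lying on the bench back down into its own slot in the wooden rail, the slot that fits its length. Only when all that is done, lift the guard on the switch box, push the toggle fully over to on, and shut the guard over it again. Leave the bowl, the plaster plug and the scraper alone.

Things in the scene. Friction and masses are not known exactly. Their poses are not given: they have to be found in the camera images.
- flask: Fixed aluminium two-part flask, white plaster top, 100 (x) x 116 (y) mm, top 150 mm above the bench, on a bench vibrator (plate 220 x 200 mm, its top at 70 mm). Each long side has a row of three lugs centred at y = -52, 0, +52 mm, each 34 mm wide and high, 12 mm thick along y, with a 17 mm bore along y. Origin on the bench under its centre; x away from the robot, y to its left, z up.
- bore_near (a point): Middle of the bore in the middle lug on the flask's near (robot) side: x = -67 mm, 115 mm above the bench, 17 mm out from the flask's wall. Axes as the flask's: the bores run along y. The outer faces of the end lugs lie 58 mm from this point, level with the flask's ends. Both ends are open; the right-hand (-y) end has the free room.
- bore_far (a point): The same point on the flask's far side (x = +67 mm of the flask); same axes, same lugs.
- pin_a: Steel lock pin, 0.25 kg, lying flat on the bench: round shaft 14 mm thick, 128 mm long, last 12 mm tapered; flat handle 65 mm long, 28 mm wide (y), 14 mm thick (z). Origin on the shaft axis 58 mm ahead of the handle's shoulder: it is at a bore's middle point when the shoulder meets the end lug. x to the tip (at +70 mm); handle from x = -58 to -123. Any pin fits any bore, from either end.
- pin_b: The second lock pin, exactly like pin_a.
- block_s: Short setting block: aluminium square bar, 30 x 30 mm, 45 mm long, 0.11 kg. Origin at its centre, x along its length. May be absent.
- block_m: Middle setting block: aluminium square bar, 30 x 30 mm, 65 mm long, 0.16 kg. Origin at its centre, x along its length. May be absent.
- block_l: Long setting block: aluminium square bar, 30 x 30 mm, 85 mm long, 0.21 kg. Origin at its centre, x along its length. May be absent.
- slot_s (a point): Centre of the short block when it lies in its slot (either way round, on any long face), 19 mm above the bench. The slots are three pockets end to end in a fixed wooden rail 227 x 46 mm, each 34 mm wide and 4 mm longer than its block, floor 4 mm and rims 14 mm above the bench. x runs along the rail and the block's length, z up.
- slot_m (a point): The same for the middle block's slot, 64 mm along the rail's +x from slot_s.
- slot_l (a point): The same for the long block's slot, 84 mm along the rail's +x from slot_m.
- guard (a joint): Opening angle of the black guard over the toggle: 0 shut, 1.75 fully open. It swings up and back about a hinge along its far edge and stays where it is left (about 0.06 N m moves it). Shut, it is a hood 74 mm long, 66 mm wide, top 117 mm above the bench. It is on a fixed grey switch box 140 x 110 mm, top 70 mm above the bench (74 under the guard).
- guard_hinge (a point): Middle of the guard's hinge axis, 77 mm above the bench. y of this frame lies along the hinge; the frame turns with the guard (with the guard shut, x is level and points back, away from the tab, and z up).
- guard_tab (a point): Centre of the guard's lift tab, a bar in the middle of the guard's front, sticking out 26 mm, 10 mm thick along y, 14 mm high. With the guard shut it points to -x, and this point is 87 mm in front of (-x) and 27 mm above the hinge. Turns with the guard.
- toggle (a joint): Angle of the toggle lever under the guard: 0 off, 0.9 fully on. It swings sideways, along the hinge's y: from leaning 0.45 rad to +y (off) to leaning 0.45 rad to -y (on). It stays where it is left; about 1 N at its tip moves it.
- toggle_tip (a point): End of the toggle's steel bat, 31 mm from its pivot, 11 mm thick. The pivot is 75 mm above the bench, 49 mm in front of (-x) the middle of the guard's hinge. Moves with the toggle.
- mixing_bowl: Bystander: black rubber mixing bowl, 130 mm across, 60 mm high; origin under its centre.
- plaster_plug: Bystander: white plaster cone, 68 mm across, 55 mm high; origin under its centre.
- scraper: Bystander: scraper with a wooden handle, 200 mm long, lying on the bench near the robot; origin under its middle.

How it is judged (in metres and radians):
On the way, in this order (a step that is already met when the one before it is completed fails the run):
1. both lock pins are fully home, one in each bore, and every setting block present lies in its own slot, with the toggle still off (((distance between pin_a and bore_near below 0.006 m and angle between the x axis of pin_a and the y axis of bore_near, either way round below 0.06 rad) or (distance between pin_a and bore_far below 0.006 m and angle between the x axis of pin_a and the y axis of bore_far, either way round below 0.06 rad)) and ((distance between pin_b and bore_near below 0.006 m and angle between the x axis of pin_b and the y axis of bore_near, either way round below 0.06 rad) or (distance between pin_b and bore_far below 0.006 m and angle between the x axis of pin_b and the y axis of bore_far, either way round below 0.06 rad)) and distance between block_s and slot_s below 0.006 m and angle between the x axis of block_s and the x axis of slot_s, either way round below 0.12 rad and distance between block_m and slot_m below 0.006 m and angle between the x axis of block_m and the x axis of slot_m, either way round below 0.12 rad and distance between block_l and slot_l below 0.006 m and angle between the x axis of block_l and the x axis of slot_l, either way round below 0.12 rad and value of joint toggle below 0.25 rad), for 0.2 s.
2. with the guard lifted, the toggle is pushed over to on (((distance between pin_a and bore_near below 0.006 m and angle between the x axis of pin_a and the y axis of bore_near, either way round below 0.06 rad) or (distance between pin_a and bore_far below 0.006 m and angle between the x axis of pin_a and the y axis of bore_far, either way round below 0.06 rad)) and ((distance between pin_b and bore_near below 0.006 m and angle between the x axis of pin_b and the y axis of bore_near, either way round below 0.06 rad) or (distance between pin_b and bore_far below 0.006 m and angle between the x axis of pin_b and the y axis of bore_far, either way round below 0.06 rad)) and value of joint guard above 0.9 rad and value of joint toggle above 0.75 rad), for 0.2 s.
At the end, for the whole second after the job is handed in: Each lock pin lies in a bore of its own, through all three lugs, home to within 6 mm and 0.06 rad; every setting block present lies in its own slot (centre within 6 mm, along the rail within 0.12 rad); all at rest; the toggle is on (above 0.75 rad) and the guard shut over it (below 0.08 rad) (((distance between pin_a and bore_near below 0.006 m and angle between the x axis of pin_a and the y axis of bore_near, either way round below 0.06 rad) or (distance between pin_a and bore_far below 0.006 m and angle between the x axis of pin_a and the y axis of bore_far, either way round below 0.06 rad)) and ((distance between pin_b and bore_near below 0.006 m and angle between the x axis of pin_b and the y axis of bore_near, either way round below 0.06 rad) or (distance between pin_b and bore_far below 0.006 m and angle between the x axis of pin_b and the y axis of bore_far, either way round below 0.06 rad)) and distance between block_s and slot_s below 0.006 m and angle between the x axis of block_s and the x axis of slot_s, either way round below 0.12 rad and distance between block_m and slot_m below 0.006 m and angle between the x axis of block_m and the x axis of slot_m, either way round below 0.12 rad and distance between block_l and slot_l below 0.006 m and angle between the x axis of block_l and the x axis of slot_l, either way round below 0.12 rad and linear speed of each of pin_a, pin_b, block_s, block_m, block_l below 0.02 m/s and value of joint toggle above 0.75 rad and value of joint guard below 0.08 rad); the robot touches nothing.
It fails at once if a bystander (bowl, plaster plug or scraper) is moved more than 40 mm (distance of any of mixing_bowl, plaster_plug, scraper from where it was at the start of the episode above 0.04 m).
Of block_s, block_m, block_l only 1 to 3 are there at a start; the rules pass over those that are not, and their reading is None.
At some moment in a run one of block_s, block_m, block_l may be knocked a few centimetres aside while the robot is not near it.
Once in a run the grip may slacken for a moment while it holds something.
It also fails if it takes over 210 s, if anything falls off the work surface, if the arm or the gripper's body presses on something with over 40 N, if the wrist force passes 120 N, or if a joint passes its speed limit or range.

## Working session

There is one attempt and no reset: what is moved stays moved. The work goes in short steps, Python scripts to look and compute and a shell command to move; the robot and the scene stay as the last step left them, time stands still between calls to the robot, and variables do not carry over. Pictures are saved under pics/ and viewed, at most 14 in all, crops included, and the job is handed in when it is done.

```bash
ls; mkdir -p pics; python3 - <<'E'
from cell import ctrl
import cv2,numpy as np
s=ctrl.read_state();print({k:np.round(v,3).tolist() for k,v in s.items()})
for n in("scene","top"):
    d=ctrl.get_image(n);print(n,d["fx"],d["fy"],d["cx"],d["cy"],np.round(d["pose"],3).tolist(),[k for k in d])
    cv2.imwrite(f"pics/{n}0.png",cv2.resize(d["pixels"][:,:,::-1],(800,600),interpolation=cv2.INTER_CUBIC))
    np.save(f"pics/{n}0.npy",d["pixels"])
d=ctrl.get_image("wrist");print(np.round(d["T_tool_cam"],3).tolist(),{k:d[k] for k in d if k not in("pixels","T_tool_cam")})
E
```

```text
pics
{'clock': 0.0, 'qpos': [-1.262, 0.629, 0.038, 1.518, -0.027, 0.996, -0.02], 'qd': [-0.0, 0.0, -0.001, 0.0, -0.001, -0.001, 0.002], 'tau': [0.0, -56.341, 1.227, -19.344, 0.011, 0.01, 0.0], 'eef_pos': [237.677, 604.306, 230.379], 'tool_rot': [-3.14, 0.0, 2.767], 'force': [0.481, 0.346, -0.449], 'torque': [-0.029, -0.013, 0.032], 'gripper_force': 0.0, 'width': 85.581}
scene 402.7280113290611 402.7280113290611 259.95603947708827 188.55552306754777 [[0.832, -0.487, 0.267, 893.986], [0.555, 0.716, -0.423, -470.649], [0.015, 0.5, 0.866, 1084.217], [0.0, 0.0, 0.0, 1.0]] ['pixels', 'fx', 'fy', 'cx', 'cy', 'pose']
top 350.7294679324111 350.7294679324111 250.61486592395502 188.8866988801532 [[-0.007, 0.991, -0.134, 453.101], [-1.0, -0.003, 0.028, 24.03], [0.027, 0.134, 0.991, 1019.731], [0.0, 0.0, 0.0, 1.0]] ['pixels', 'fx', 'fy', 'cx', 'cy', 'pose']
[[0.001, 0.965, 0.263, 66.668], [1.0, -0.001, -0.001, -0.078], [-0.0, 0.263, -0.965, -141.778], [0.0, 0.0, 0.0, 1.0]] {'fx': 293.108534036442, 'fy': 293.108534036442, 'cx': 253.0425975273916, 'cy': 187.5785450317755}
```

View pics/top0.png

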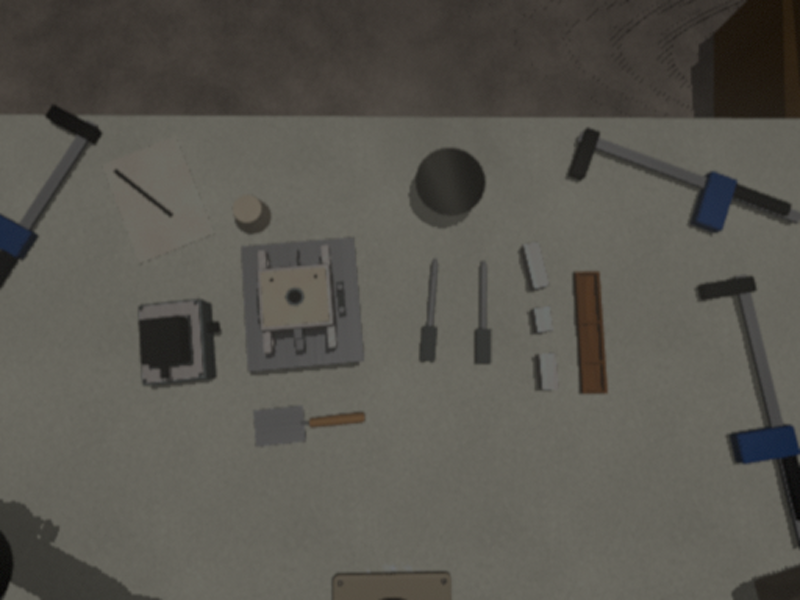

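View pics/scene0.png

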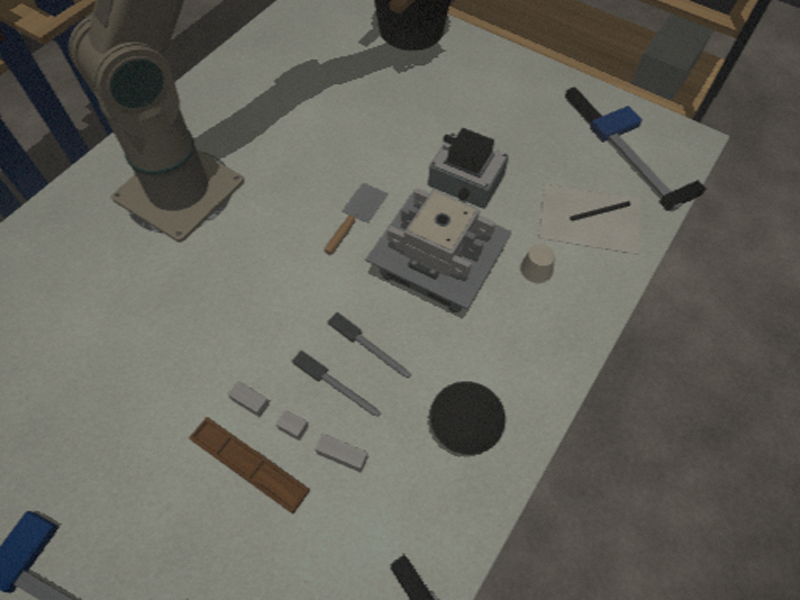

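```bash
cat > h.py <<'E'
import numpy as np,cv2
from cell import ctrl
from scipy.spatial.transform import Rotation as R
def tool():
    s=ctrl.read_state();T=np.eye(4);T[:3,:3]=R.from_euler('xyz',s["tool_rot"]).as_matrix();T[:3,3]=s["eef_pos"];return T
def grab(n):
    T=tool();d=ctrl.get_image(n)
    if n=="wrist": d["pose"]=T@np.array(d["T_tool_cam"])
    d["pose"]=np.array(d["pose"]);return d
def cast(d,uv,z):
    uv=np.atleast_2d(np.asarray(uv,float));P=d["pose"]
    v=np.c_[(uv[:,0]-d["cx"])/d["fx"],-(uv[:,1]-d["cy"])/d["fy"],-np.ones(len(uv))]@P[:3,:3].T
    return P[:3,3]+v*((z-P[2,3])/v[:,2])[:,None]
def proj(d,X):
    X=np.atleast_2d(X);c=(X-d["pose"][:3,3])@d["pose"][:3,:3]
    return np.c_[d["cx"]+d["fx"]*c[:,0]/-c[:,2],d["cy"]+d["fy"]*c[:,1]/c[:,2]]
def save(d,name,scale=1,crop=None,gain=1.8):
    im=d["pixels"][:,:,::-1]
    if crop: im=im[crop[1]:crop[3],crop[0]:crop[2]]
    im=cv2.convertScaleAbs(cv2.resize(im,None,fx=scale,fy=scale,interpolation=cv2.INTER_CUBIC),alpha=gain)
    cv2.imwrite("pics/"+name+".png",im)
def blobs(mask,amin=30):
    mask=cv2.morphologyEx(mask.astype(np.uint8),cv2.MORPH_OPEN,np.ones((2,2)))
    cs,_=cv2.findContours(mask,cv2.RETR_EXTERNAL,cv2.CHAIN_APPROX_NONE)
    return [c for c in cs if cv2.contourArea(c)>amin]
def rect(d,c,z):
    """min-area rectangle of a contour cast to plane z: centre, sizes, angle of long side deg"""
    p=cast(d,c[:,0,:],z)[:,:2].astype(np.float32);(x,y),(w,h),a=cv2.minAreaRect(p)
    if w<h: w,h,a=h,w,a+90
    return np.round([x,y,w,h,(a+90)%180-90],1)
E
python3 - <<'E'
from h import *
d=grab("top");hsv=cv2.cvtColor(d["pixels"],cv2.COLOR_RGB2HSV);px=d["pixels"].astype(int)
print("bench",hsv[200,250],"block",hsv[170,343],"flask plate",hsv[230,170],"handle",hsv[220,274],"shaft",hsv[185,309],"rail",hsv[200,378])
box=np.zeros(px.shape[:2],bool);box[145:260,260:400]=1
for nm,m,z in(("rail",(hsv[...,1]>100)&(px[...,0]>px[...,2]+20),14),("block",(hsv[...,2]>138),30),("dark",(hsv[...,2]<85)&(hsv[...,1]<100),7)):
    for c in blobs(m&box): print(nm,rect(d,c,z))
f=1/1.5625
for nm,p,z in(("flask plug hole",(295,297),150),("plate corners",[(243,246),(353,238),(363,362),(249,373)],70),("guard",[(139,316),(190,316),(192,368),(141,370)],117),("tab",(166,373),104),("bowl",(450,180),60),("plug",(247,211),55),("scraper",(365,417),10)):
    print(nm,np.round(cast(d,np.array(p)*f,z)[:,:2]).tolist())
save(d,"topcrop",5,(265,150,400,265),2)
E
```

```text
bench [ 27  25 102] block [ 24  12 108] flask plate [15  7 78] handle [30 14 53] shaft [20  9 81] rail [ 12 133  75]
rail [ 5.178e+02 -3.742e+02  2.178e+02  4.380e+01  5.000e-01]
dark [ 443.9 -273.    63.2   14.8    2.8]
dark [ 537.3 -268.5   45.2   15.     7.2]
dark [ 5.170e+02 -3.509e+02  2.214e+02  8.200e+00  4.000e-01]
dark [ 556.7 -175.7  190.8   32.1   -1.6]
dark [560.3 -73.6 190.5  31.8  -1.1]
dark [ 635.6 -259.2   87.2   23.6   16.8]
flask plug hole [[569.0, 154.0]]
plate corners [[670.0, 258.0], [684.0, 65.0], [466.0, 48.0], [449.0, 242.0]]
guard [[543.0, 412.0], [542.0, 329.0], [458.0, 323.0], [455.0, 404.0]]
tab [[450.0, 369.0]]
bowl [[795.0, -111.0]]
plug [[738.0, 257.0]]
scraper [[368.0, 45.0]]
```

View pics/topcrop.png

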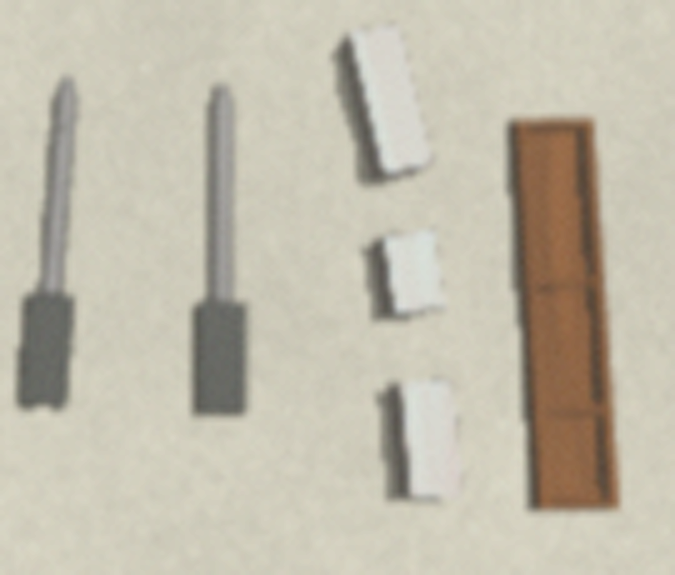

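```bash
cat > go.py <<'E'
# prints world shift in tool axes to reach x y z (optional), current yaw etc.
import sys;from h import *
T=tool();a=[float(v) for v in sys.argv[1:]];t=T[:3,3]
print("at",np.round(t,1),"rpy deg",np.round(np.degrees(ctrl.read_state()["tool_rot"]),2))
if len(a)>=3:
    s=T[:3,:3].T@(np.array(a[:3])-t);n=int(np.ceil(np.abs(s).max()/40));print("shift mm",np.round(s,1),"rows",n,"each m",np.round(s/n/1000,4))
E
python3 - <<'E'
from h import *
d=grab("top");g=cv2.GaussianBlur(d["pixels"],(3,3),0)[...,2]
box=np.zeros(g.shape,bool);box[150:258,330:362]=1
for c in blobs((g>99)&box): print("block",rect(d,c,30))
print("rail corners",np.round(cast(d,np.array([(513,120),(592,120),(617,508),(530,508)])/5+[265,150],14)[:,:2],1).tolist())
E
r='[[6.854,0,0],[0,0,0],0]'
W="python3 -m handwheel"
$W '[[[0,0,6.854],[0,0,0],0],[[0,0,6.854],[0,0,0],0],[[0,0,6.854],[0,0,0],0],[[0,0,6.854],[0,0,0],0],[[0,0,6.854],[0,0,0],0]]'
$W '[[[0,0,6.854],[0,0,0],0],[[0,0,6.854],[0,0,0],0],[[0,0,6.854],[0,0,0],0],[[0,0,6.854],[0,0,0],0],[[0,0,6.854],[0,0,0],0]]'
python3 go.py 480 -100 260
```

```text
block [ 448.2 -289.1   59.8   24.4    3.1]
block [ 542.4 -283.6   40.6   24.9    5.7]
block [ 642.3 -274.3   76.6   24.3   10.8]
rail corners [[632.4, -348.2], [632.3, -395.1], [407.4, -396.4], [407.8, -346.2]]
clock: 0.67
eef_pos: [237.9, 604.8, 231.2]
tool_rot: [-3.141, 0.0, 2.163]
force: [0.1, -0.4, -0.8]
width: 85.6
gripper_force: 0.0
clock: 1.08
eef_pos: [237.8, 604.8, 231.2]
tool_rot: [-3.141, 0.0, 1.565]
force: [-0.5, 0.3, 0.4]
width: 85.6
gripper_force: 0.0
at [237.8 604.8 231.2] rpy deg [-1.7999e+02  1.0000e-02  8.9650e+01]
shift mm [-703.4  246.5  -28.7] rows 18 each m [-0.0391  0.0137 -0.0016]
```

```bash
W="python3 -m handwheel"
$W '[[[0,0,0],[-0.039,0.0137,-0.0016],0],[[0,0,0],[-0.039,0.0137,-0.0016],0],[[0,0,0],[-0.039,0.0137,-0.0016],0],[[0,0,0],[-0.039,0.0137,-0.0016],0],[[0,0,0],[-0.039,0.0137,-0.0016],0]]' | sed -n 2p
$W '[[[0,0,0],[-0.039,0.0137,-0.0016],0],[[0,0,0],[-0.039,0.0137,-0.0016],0],[[0,0,0],[-0.039,0.0137,-0.0016],0],[[0,0,0],[-0.039,0.0137,-0.0016],0],[[0,0,0],[-0.039,0.0137,-0.0016],0]]'| sed -n 2p
$W '[[[0,0,0],[-0.039,0.0137,-0.0016],0],[[0,0,0],[-0.039,0.0137,-0.0016],0],[[0,0,0],[-0.039,0.0137,-0.0016],0],[[0,0,0],[-0.039,0.0137,-0.0016],0],[[0,0,0],[-0.039,0.0137,-0.0016],0]]'| sed -n 2p
$W '[[[0,0,0],[-0.039,0.0137,-0.0016],0],[[0,0,0],[-0.039,0.0137,-0.0016],0],[[0,0,0],[-0.039,0.0137,-0.0016],0],[[0,0,6.9],[0,0,0],0],[[0,0,6.9],[0,0,0],0]]'| sed -n 2p
$W '[[[0,0,6.9],[0,0,0],0],[[0,0,6.9],[0,0,0],0],[[0,0,6.9],[0,0,0],0],[[0,0,6.9],[0,0,0],0],[[0,0,6.9],[0,0,0],0]]'| sed -n 2p
$W '[[[0,0,6.9],[0,0,0],0],[[0,0,6.9],[0,0,0],0],[[0,0,6.9],[0,0,0],0],[[0,0,6.9],[0,0,0],0],[[0,0,6.9],[0,0,0],0]]'| sed -n 2p
$W '[[[0,0,6.8],[0,0,0],0],[[0,0,0],[0,0,0],0]]'
python3 - <<'E'
from h import *
d=grab("wrist");save(d,"w1",1.5);np.save("pics/w1.npy",d["pixels"]);np.save("pics/w1pose.npy",d["pose"])
E
python3 go.py 480 -100 260
```

```text
eef_pos: [306.6, 408.1, 239.4]
eef_pos: [375.1, 213.1, 247.6]
eef_pos: [443.6, 18.0, 255.6]
eef_pos: [484.6, -101.5, 260.4]
eef_pos: [484.3, -97.1, 260.1]
eef_pos: [484.4, -97.0, 260.1]
clock: 3.75
eef_pos: [484.3, -97.0, 259.9]
tool_rot: [3.141, 0.001, 0.004]
force: [0.6, 0.2, 0.0]
width: 85.5
gripper_force: 0.0
at [484.3 -97.  259.9] rpy deg [1.7997e+02 3.0000e-02 5.3000e-01]
shift mm [-4.4  3.  -0.1] rows 1 each m [-0.0044  0.003  -0.0001]
```

View pics/w1.png

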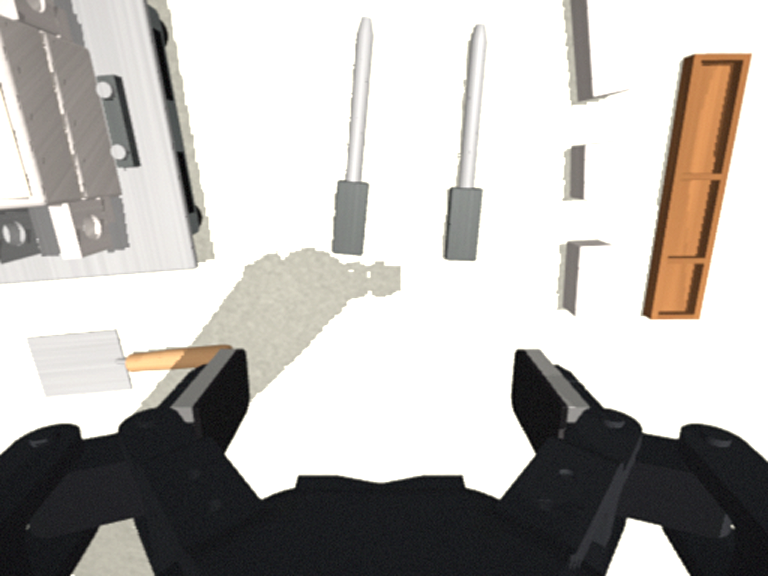

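```bash
python3 - <<'E'
from h import *
d=grab("wrist");px=d["pixels"].astype(int);hsv=cv2.cvtColor(d["pixels"],cv2.COLOR_RGB2HSV)
v=lambda x,y:px[int(y/1.5),int(x/1.5)].tolist()
print("bench",v(410,120),"block",v(600,180),"handle",v(350,210),"shaft",v(360,100),"blockside",v(575,170))
m=(px.max(2)<75);b=np.zeros(m.shape,bool);b[110:180,210:340]=1
for c in blobs(m&b,200): print("handle",rect(d,c,14))
b[:]=0;b[5:180,215:335]=1
m=(px.max(2)<150)&b
for c in blobs(m,200):
    print("pin",rect(d,c,9)); 
    p=cast(d,c[:,0,:],7)[:,:2]
    mid=[];
    for x in range(540,640,10):
        q=p[abs(p[:,0]-x)<3];
        if len(q)>1: mid.append((x,(q[:,1].max()+q[:,1].min())/2,np.ptp(q[:,1])))
    mid=np.array(mid);k=np.polyfit(mid[:,0],mid[:,1],1);print(" shaft slope deg",np.degrees(np.arctan(k[0])).round(2),"y@500",np.polyval(k,500).round(1),"w",mid[:,2].mean().round(1),"xmax",p[:,0].max().round(1),"xmin",p[:,0].min().round(1))
m=(hsv[...,1]>90);b[:]=0;b[20:230,420:510]=1
for c in blobs(m&b,200): print("rail",rect(d,c,14))
print("partitions",np.round(cast(d,np.array([(702,177),(686,259)])/1.5,14)[:,:2],1).tolist())
E
```

```text
bench [170, 168, 157] block [177, 171, 165] handle [75, 77, 75] shaft [143, 141, 140] blockside [71, 68, 65]
pin [462.6 -81.4  70.3  16.9 -89.4]Traceback (most recent call last):
  File "<stdin>", line 16, in <module>
IndexError: too many indices for array: array is 1-dimensional, but 2 were indexed
```

```bash
cat > pins.py <<'E'
from h import *
def pins(d,hb,sb,z0=0,n=1):
    """hb,sb: pixel boxes (u0,v0,u1,v1) of handle/shaft"""
    px=d["pixels"].astype(int)
    def msk(b,t):
        m=np.zeros(px.shape[:2],bool);m[b[1]:b[3],b[0]:b[2]]=1;return m&(px.max(2)<t)
    c=max(blobs(msk(hb,100),50),key=cv2.contourArea);r=rect(d,c,14+z0)
    m=msk(sb,152);vs,us=np.nonzero(m);p=cast(d,np.c_[us,vs],7+z0)[:,:2]
    p=np.float32(p);vx,vy,x0,y0=cv2.fitLine(p,cv2.DIST_HUBER,0,.01,.01).ravel()
    t=(p-[x0,y0])@[vx,vy]
    return r,np.degrees(np.arctan(vy/vx)),(x0,y0),[(x0+vx*q,y0+vy*q) for q in(t.min(),t.max())]
E
python3 - <<'E'
from pins import *
d=grab("wrist")
for hb,sb in(((218,112,250,174),(224,8,252,118)),((292,118,326,178),(300,12,330,122))):
    print([np.round(np.array(q,float),1).tolist() for q in pins(d,hb,sb)])
hsv=cv2.cvtColor(d["pixels"],cv2.COLOR_RGB2HSV);b=np.zeros(hsv.shape[:2],bool);b[20:230,420:510]=1
for c in blobs((hsv[...,1]>90)&b,200): print("rail",rect(d,c,14))
print("partitions",np.round(cast(d,np.array([(702,177),(686,259)])/1.5,14)[:,:2],1).tolist())
E
```

```text
[[501.4, -71.7, 64.2, 27.2, -5.3], -5.4, [602.3, -79.7], [[537.9, -73.6], [662.4, -85.4]]]
[[500.7, -170.9, 72.9, 29.3, -1.8], -2.1, [597.9, -173.7], [[534.2, -171.4], [657.9, -175.9]]]
rail [ 521.5 -369.5  224.1   53.2    0.6]
partitions [[541.0, -373.2], [469.0, -373.5]]
```

```bash
W="python3 -m handwheel"
$W '[[[0,0,5.9],[0,0,0],0],[[0,0,0],[0,0,0],0]]'|sed -n 1p
python3 go.py 512.4 -72.7 3
```

```text
clock: 4.07
at [484.3 -97.2 260.1] rpy deg [-179.99    0.     -5.55]
shift mm [ 25.6 -27.  257.1] rows 7 each m [ 0.0037 -0.0039  0.0367]
```

```bash
W="python3 -m handwheel"
$W '[[[0,0,0],[0.0052,-0.0054,0.04],0],[[0,0,0],[0.0052,-0.0054,0.04],0],[[0,0,0],[0.0052,-0.0054,0.04],0],[[0,0,0],[0.0052,-0.0054,0.04],0],[[0,0,0],[0.0048,-0.0054,0.04],0]]'|sed -n 2p
$W '[[[0,0,0],[0,0,0.028],0],[[0,0,0],[0,0,0.019],0],[[0,0,0],[0,0,0.010],0],[[0,0,0],[0,0,0],0]]'
$W '[[[0,0,0],[0,0,0],1],[[0,0,0],[0,0,0],1],[[0,0,0],[0,0,0],1],[[0,0,0],[0,0,0],1],[[0,0,0],[0,0,0],1]]'|tail -3
$W '[[[0,0,0],[0,0,0],1],[[0,0,0],[0,0,0],1],[[0,0,0],[0,0,0],1],[[0,0,0],[0,0,0],1],[[0,0,0],[0,0,0],1]]'
python3 go.py
```

```text
eef_pos: [512.9, -72.3, 58.4]
clock: 4.82
eef_pos: [511.4, -72.6, 1.5]
tool_rot: [-3.141, 0.003, -0.094]
force: [-0.1, -0.4, 0.0]
width: 84.8
gripper_force: 0.0
force: [-5.6, 0.6, 23.4]
width: 26.5
gripper_force: 59.7
clock: 5.65
eef_pos: [513.2, -72.6, 4.3]
tool_rot: [-3.141, -0.002, -0.096]
force: [-0.6, 1.6, 7.4]
width: 26.4
gripper_force: 59.3
at [513.2 -72.6   4.3] rpy deg [-1.7997e+02 -1.1000e-01 -5.4800e+00]
```

```bash
W="python3 -m handwheel"
$W '[[[0,0,0],[0,0,-0.010],1],[[0,0,0],[0,0,-0.03],1],[[0,0,0],[0,0,-0.04],1],[[0,0,0],[0,0,-0.04],1],[[0,0,0],[0,0,-0.04],1]]'|sed -n 2p
$W '[[[0,0,0],[0,0,-0.04],1],[[0,0,0],[0,0,-0.04],1],[[0,0,-7.15],[0,0,0],1],[[0,0,-7.15],[0,0,0],1],[[0,0,-7.15],[0,0,0],1]]'|sed -n 2p
$W '[[[0,0,-7.15],[0,0,0],1],[[0,0,-7.15],[0,0,0],1],[[0,0,-7.15],[0,0,0],1],[[0,0,-7.15],[0,0,0],1],[[0,0,-7.15],[0,0,0],1]]'|sed -n 2p
$W '[[[0,0,-7.15],[0,0,0],1],[[0,0,-7.15],[0,0,0],1],[[0,0,-7.15],[0,0,0],1],[[0,0,-7.15],[0,0,0],1],[[0,0,-7.15],[0,0,0],1]]'|sed -n 2p
$W '[[[0,0,-7.15],[0,0,0],1],[[0,0,0],[0.04,0.028,0],1],[[0,0,0],[0.04,0.028,0],1],[[0,0,0],[0.02,0.01,0],1],[[0,0,0],[0,0,0],1]]'
python3 go.py
python3 - <<'E'
from h import *
d=grab("wrist");save(d,"w2",1.5,None,1.0);np.save("pics/w2.npy",d["pixels"]);np.save("pics/w2pose.npy",d["pose"])
E
```

```text
eef_pos: [511.2, -72.7, 165.1]
eef_pos: [512.0, -72.4, 244.4]
eef_pos: [511.5, -72.8, 243.5]
eef_pos: [511.5, -73.0, 243.5]
clock: 7.73
eef_pos: [564.4, 26.9, 242.9]
tool_rot: [3.141, -0.003, 1.659]
force: [0.0, 0.1, -2.8]
width: 25.9
gripper_force: 59.8
at [564.4  26.9 242.9] rpy deg [179.95  -0.18  95.07]
```

View pics/w2.png

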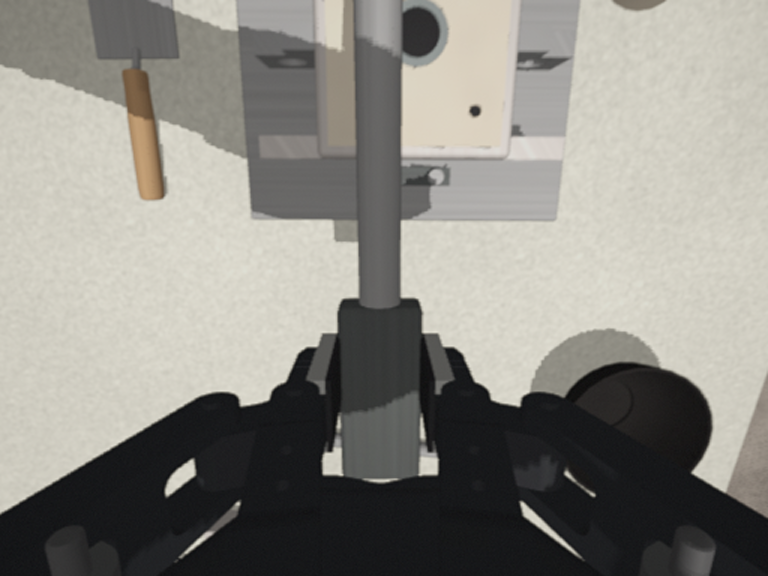

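```bash
python3 - <<'E'
from h import *
d=grab("wrist")
d["pixels"]=np.load("pics/w2.npy");d["pose"]=np.load("pics/w2pose.npy")
def c(p,z): return cast(d,np.array(p)/1.5,z)[:,:2]
l=c([(259.5,158),(563.5,159)],132);print("lug outer",l.round(1).tolist(),np.linalg.norm(l[0]-l[1]))
p=c([(251.5,219),(556,219.5)],70);print("plate",p.round(1).tolist(),np.linalg.norm(p[0]-p[1]))
t=c([(318,157),(510,157)],150);print("top",t.round(1).tolist(),np.linalg.norm(t[0]-t[1]))
for q in(l,p): print("yaw",np.degrees(np.arctan2(*(q[1]-q[0])[::-1])).round(2),"mid",q.mean(0).round(1))
# pin shaft axis in tool coords at its height
T=tool();z=T[2,3]+2.7
s=c([(358.5,290),(400,290),(356.5,100),(402,100)],z)
q=np.c_[s,np.full(4,z)]-T[:3,3];print("pin sides tool",(q@T[:3,:3]).round(2).tolist())
g=c([(343,302),(421,302)],z+7);q=np.c_[g,np.full(2,z+7)]-T[:3,3];print("shoulder tool",(q@T[:3,:3]).round(2).tolist())
e=cv2.Canny(d["pixels"],40,120)
E
```

```text
lug outer [[492.1, 89.4], [659.9, 103.9]] 168.41971189707118
plate [[471.0, 46.0], [687.7, 65.1]] 217.57828288080813
top [[526.7, 92.8], [625.1, 101.7]] 98.70822206984353
yaw 4.95 mid [576.   96.7]
yaw 5.03 mid [579.3  55.6]
pin sides tool [[31.77, -4.55, -2.72], [31.86, 9.13, -2.74], [90.12, -4.83, -2.78], [90.22, 8.59, -2.8]]
shoulder tool [[29.82, -9.14, -9.72], [30.0, 15.46, -9.75]]
```

```bash
python3 - <<'E'
from h import *
P=np.load("pics/w2pose.npy");d=grab("wrist")
T=tool();C=np.array(d["T_tool_cam"]);print(T.round(4).tolist());print((P@np.linalg.inv(C)).round(4).tolist())
for i in range(4): print(tool()[:3,3].round(2),end=' ')
print(np.round(C,5).tolist(),ctrl.read_state()["torque"])
E
```

```text
[[-0.0797, 0.9968, -0.0013, 562.0086], [0.9968, 0.0797, -0.0016, 18.9918], [-0.0015, -0.0014, -1.0, 243.1425], [0.0, 0.0, 0.0, 1.0]]
[[-0.0884, 0.9961, 0.0005, 564.3742], [0.9961, 0.0884, 0.0032, 26.8495], [0.0031, 0.0008, -1.0, 242.868], [0.0, 0.0, 0.0, 1.0]]
[562.01  18.99 243.14] [562.01  18.99 243.14] [562.01  18.99 243.14] [562.01  18.99 243.14] [[0.00106, 0.96477, 0.26311, 66.57012], [1.0, -0.00102, -0.00028, -0.07682], [0.0, 0.26311, -0.96477, -141.77824], [0.0, 0.0, 0.0, 1.0]] [-0.09169633  0.02960705  0.01311992]
```

```bash
W="python3 -m handwheel"
$W '[[[0,0,0],[0,0,0],1],[[0,0,0],[0,0,0],1],[[0,0,0],[0,0,0],1]]'|sed -n 1,3p
python3 - <<'E'
from h import *
print(tool()[:3,3].round(1))
d=grab("wrist");print(tool()[:3,3].round(1),np.degrees(ctrl.read_state()["tool_rot"]).round(2));save(d,"w3",3,(80,0,464,200),1.0);np.save("pics/w3.npy",d["pixels"]);np.save("pics/w3pose.npy",d["pose"])
im=cv2.imread("pics/w3.png");cv2.imwrite("pics/w3.png",cv2.resize(im,(768,400)))
E
```

```text
clock: 8.13
eef_pos: [562.6, 18.6, 243.4]
tool_rot: [-3.141, 0.0, 1.649]
[562.6  18.6 243.4]
[562.7  18.9 243.3] [-1.800e+02  1.000e-02  9.449e+01]
```

View pics/w3.png

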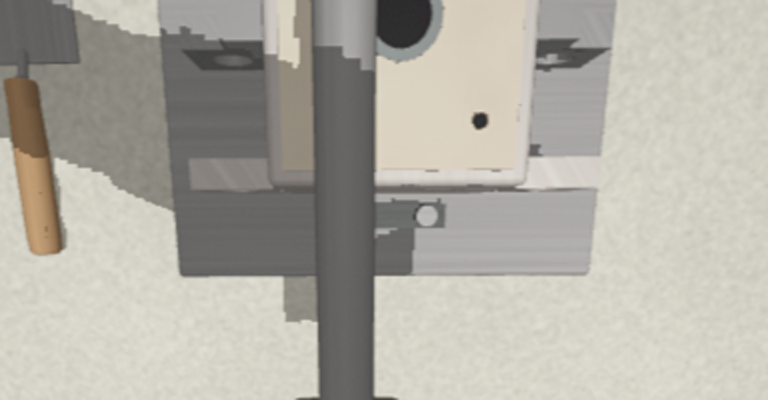

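```bash
python3 - <<'E'
from h import *
d=grab("wrist")
d["pixels"]=np.load("pics/w3.npy");d["pose"]=np.load("pics/w3pose.npy")
def c(p,z): return cast(d,np.array(p)/2+[80,0],z)[:,:2]
for nm,q in(("lug",c([(190,190),(600,189)],132)),("plate",c([(181,275),(587.5,274)],70))):
    print(nm,q.round(1).tolist(),np.linalg.norm(q[0]-q[1]).round(1),"yaw",np.degrees(np.arctan2(*(q[1]-q[0])[::-1])).round(2),"mid",q.mean(0).round(1))
T=tool();z=T[2,3]+2.7
s=c([(319,380),(374,380),(314.5,100),(376,100)],z)
q=np.c_[s,np.full(4,z)]-T[:3,3];print("pin sides tool",(q@T[:3,:3]).round(2).tolist())
E
```

```text
lug [[492.4, 89.9], [660.7, 103.6]] 168.9 yaw 4.67 mid [576.5  96.8]
plate [[472.1, 47.4], [687.7, 65.0]] 216.4 yaw 4.67 mid [579.9  56.2]
pin sides tool [[26.95, -6.91, -2.7], [26.96, 6.65, -2.7], [90.4, -7.15, -2.71], [90.41, 6.26, -2.71]]
```

```bash
python3 go.py 524.2 -80.2 112.3
```

```text
at [562.7  19.1 243.3] rpy deg [-1.800e+02  1.000e-02  9.451e+01]
shift mm [-95.9 -46.2 131. ] rows 4 each m [-0.024  -0.0116  0.0327]
```

```bash
W="python3 -m handwheel"
$W '[[[0,0,0],[-0.035,-0.0161,0],1],[[0,0,0],[-0.035,-0.0161,0],1],[[0,0,0],[-0.0259,-0.014,0],1],[[0,0,0],[0,0,0.035],1],[[0,0,0],[0,0,0.035],1]]'|sed -n 2p
$W '[[[0,0,0],[0,0,0.035],1],[[0,0,0],[0,0,0.026],1],[[0,0,0],[0,0,0],1],[[0,0,0],[0,0,0],1],[[0,0,0],[0,0,0],1]]'
python3 go.py 524.2 -80.2 112.3
cat > tipv.py <<'E'
# scene + top crop with drawn expected pin axis/tip points
import sys;from h import *
def show(name,pts,sz=(64,50)):
    ims=[]
    for n in("scene","top"):
        d=grab(n);u=proj(d,pts);c=u.mean(0).astype(int);x0,y0=c[0]-sz[0]//2,c[1]-sz[1]//2
        im=cv2.resize(d["pixels"][y0:y0+sz[1],x0:x0+sz[0],::-1],None,fx=6,fy=6,interpolation=cv2.INTER_CUBIC)
        im=cv2.convertScaleAbs(im,alpha=1.8)
        for p in u: cv2.circle(im,tuple(int(round(v)) for v in (p-[x0,y0]+.5)*6),3,(0,0,255),1)
        ims.append(im);print(n,u.round(1).tolist(),(x0,y0))
    cv2.imwrite("pics/"+name+".png",np.hstack(ims))
E
python3 - <<'E'
from tipv import *
T=tool();g=lambda x:(T@np.array([x,-0.005*x,-2.7,1]))[:3]
bore=np.array([504.6,149,115]);ax=np.array([-.0837,.9965,0])
show("ins1",[g(35),g(90),g(151),bore-58*ax,bore+58*ax])
print(g(151),bore-58*ax)
E
```

```text
eef_pos: [525.8, -82.9, 174.7]
clock: 9.07
eef_pos: [525.7, -80.1, 113.5]
tool_rot: [3.139, 0.001, 1.65]
force: [0.4, 0.1, -1.1]
width: 26.3
gripper_force: 59.8
at [525.7 -80.1 113.5] rpy deg [1.7987e+02 4.0000e-02 9.4560e+01]
shift mm [-0.  -1.6  1.2] rows 1 each m [-0.     -0.0016  0.0012]
scene [[228.5, 188.1], [238.6, 173.5], [249.2, 158.0], [252.2, 152.7], [270.9, 125.6]] (np.int64(215), np.int64(134))
top [[267.8, 209.1], [246.6, 211.0], [223.0, 213.1], [214.9, 214.6], [169.6, 218.6]] (np.int64(192), np.int64(188))
[512.99204467  70.39703854 116.04937101] [509.4546  91.203  115.    ]
```

View pics/ins1.png

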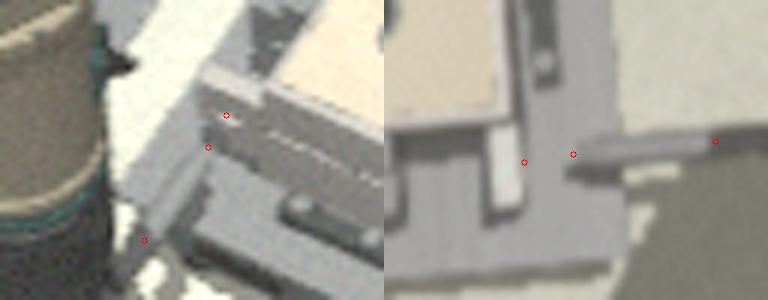

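```bash
W="python3 -m handwheel"
$W '[[[0,0,0],[0.008,-0.0016,0.0012],1],[[0,0,0],[0.008,0,0],1],[[0,0,0],[0,0,0],1],[[0,0,0],[0,0,0],1],[[0,0,0],[0,0,0],1]]'|sed -n 2,4p
$W '[[[0,0,0],[0.004,0,0],1],[[0,0,0],[0.004,0,0],1],[[0,0,0],[0.004,0,0],1],[[0,0,0],[0.004,0,0],1],[[0,0,0],[0,0,0],1]]'|sed -n 2,4p
$W '[[[0,0,0],[0,0,0],1],[[0,0,0],[0,0,0],1]]'
python3 go.py 523 -65 112.3
```

```text
eef_pos: [521.9, -63.3, 111.2]
tool_rot: [3.141, 0.0, 1.652]
force: [-0.8, -0.3, -3.1]
eef_pos: [520.4, -46.3, 110.8]
tool_rot: [-3.141, -0.001, 1.652]
force: [0.5, -0.1, -2.1]
clock: 10.17
eef_pos: [520.5, -47.8, 110.9]
tool_rot: [-3.142, 0.0, 1.651]
force: [-0.4, 0.5, -2.6]
width: 26.1
gripper_force: 59.9
at [520.5 -47.8 110.9] rpy deg [-1.800e+02  1.000e-02  9.459e+01]
shift mm [-17.4   1.2  -1.4] rows 1 each m [-0.0174  0.0012 -0.0014]
```

```bash
W="python3 -m handwheel"
$W '[[[0,0,0],[0.002,0.0008,-0.0012],1],[[0,0,0],[0,0,0],1],[[0,0,0],[0,0,0],1]]'|sed -n 2,4p
$W '[[[0,0,0],[0.006,0,0],1],[[0,0,0],[0.006,0,0],1],[[0,0,0],[0.006,0,0],1],[[0,0,0],[0,0,0],1],[[0,0,0],[0,0,0],1]]'|sed -n 2,4p
$W '[[[0,0,0],[0.006,0,0],1],[[0,0,0],[0.006,0,0],1],[[0,0,0],[0.006,0,0],1],[[0,0,0],[0,0,0],1],[[0,0,0],[0,0,0],1]]'|sed -n 2,4p
python3 go.py
```

```text
eef_pos: [521.2, -45.6, 112.2]
tool_rot: [3.141, -0.0, 1.651]
force: [0.0, 0.0, -2.8]
eef_pos: [519.6, -26.8, 112.1]
tool_rot: [-3.141, -0.0, 1.652]
force: [0.1, 0.3, -2.2]
eef_pos: [518.2, -9.1, 112.1]
tool_rot: [-3.142, -0.0, 1.652]
force: [0.2, -0.4, -1.7]
at [518.2  -9.1 112.1] rpy deg [-1.800e+02 -1.000e-02  9.465e+01]
```

```bash
W="python3 -m handwheel"
$W '[[[0,0,0],[0.006,0,0],1],[[0,0,0],[0.006,0,0],1],[[0,0,0],[0.006,0,0],1],[[0,0,0],[0,0,0],1],[[0,0,0],[0,0,0],1]]'|sed -n 2,4p
$W '[[[0,0,0],[0.006,0,0],1],[[0,0,0],[0.006,0,0],1],[[0,0,0],[0.006,0,0],1],[[0,0,0],[0.006,0,0],1],[[0,0,0],[0,0,0],1]]'|sed -n 2,4p
$W '[[[0,0,0],[0.006,0,0],1],[[0,0,0],[0.006,0,0],1],[[0,0,0],[0,0,0],1],[[0,0,0],[0,0,0],1],[[0,0,0],[0,0,0],1]]'|sed -n 2,4p
python3 go.py
```

```text
eef_pos: [516.7, 8.9, 112.0]
tool_rot: [-3.141, -0.0, 1.652]
force: [-0.3, -0.1, -2.8]
eef_pos: [514.6, 34.3, 111.9]
tool_rot: [-3.141, -0.001, 1.653]
force: [-0.6, -0.3, -2.3]
eef_pos: [513.9, 43.9, 112.1]
tool_rot: [-3.142, 0.0, 1.651]
force: [-1.0, -0.7, -2.2]
at [513.9  43.9 112.1] rpy deg [-1.800e+02  2.000e-02  9.458e+01]
```

```bash
W="python3 -m handwheel"
$W '[[[0,0,0],[0.006,0,0],1],[[0,0,0],[0.006,0,0],1],[[0,0,0],[0.006,0,0],1],[[0,0,0],[0,0,0],1],[[0,0,0],[0,0,0],1]]'|sed -n 2,4p
$W '[[[0,0,0],[0.003,0,0],1],[[0,0,0],[0.002,0,0],1],[[0,0,0],[0.0,0,0],1],[[0,0,0],[0,0,0],1],[[0,0,0],[0,0,0],1]]'|sed -n 2,4p
$W '[[[0,0,0],[0.002,0,0],1],[[0,0,0],[0,0,0],1],[[0,0,0],[0,0,0],1]]'|sed -n 2,4p
$W '[[[0,0,0],[0.002,0,0],1],[[0,0,0],[0,0,0],1],[[0,0,0],[0,0,0],1]]'|sed -n 2,4p
python3 go.py
```

```text
eef_pos: [512.3, 62.8, 112.0]
tool_rot: [-3.141, -0.0, 1.652]
force: [0.4, 0.5, -2.2]
eef_pos: [512.0, 66.9, 112.1]
tool_rot: [-3.142, 0.0, 1.651]
force: [-0.4, 0.0, -2.8]
eef_pos: [511.9, 69.1, 112.1]
tool_rot: [-3.142, -0.0, 1.651]
force: [0.2, 0.2, -2.4]
eef_pos: [511.8, 70.6, 112.1]
tool_rot: [3.141, 0.001, 1.65]
force: [0.1, -1.6, -2.6]
at [511.8  70.6 112.1] rpy deg [1.7999e+02 3.0000e-02 9.4560e+01]
```

```bash
W="python3 -m handwheel"
$W '[[[0,0,0],[0.002,0,0],1],[[0,0,0],[0,0,0],1],[[0,0,0],[0,0,0],1]]'|sed -n 2,4p
$W '[[[0,0,0],[0.001,0,0],1],[[0,0,0],[0,0,0],1],[[0,0,0],[0,0,0],1]]'|sed -n 2,4p
python3 go.py
```

```text
eef_pos: [511.7, 70.7, 112.2]
tool_rot: [3.141, 0.003, 1.649]
force: [1.0, -6.5, -2.3]
eef_pos: [511.7, 70.7, 112.1]
tool_rot: [3.141, 0.004, 1.648]
force: [0.1, -8.6, -2.0]
at [511.7  70.7 112.1] rpy deg [179.98   0.22  94.44]
```

```bash
W="python3 -m handwheel"
$W '[[[0,0,0],[-0.002,0,0],1],[[0,0,0],[0,0,0],0.45],[[0,0,0],[0,0,0],0.45],[[0,0,0],[0,0,0],0.45],[[0,0,0],[0,0,0],0.45]]'|tail -3
$W '[[[0,0,0],[0,0,-0.01],0.45],[[0,0,0],[0,0,-0.03],0.45],[[0,0,0],[0,0,-0.04],0.4],[[0,0,0],[0,0,-0.04],0.2],[[0,0,0],[0,0,0],0]]'|tail -3
$W '[[[0,0,0],[-0.04,0,0],0],[[0,0,0],[-0.04,0,0],0],[[0,0,0],[-0.04,0,0],0],[[0,0,0],[-0.04,0,0],0],[[0,0,0],[-0.04,0,0],0]]'|sed -n 2p
$W '[[[0,0,7.1],[-0.035,0,0],0],[[0,0,7.1],[0,0,0],0],[[0,0,7.1],[0,0,0],0],[[0,0,7.1],[0,0,0],0],[[0,0,7.1],[0,0,0],0]]'|sed -n 2p
$W '[[[0,0,7.1],[0,0,0],0],[[0,0,7.1],[0,0,0],0],[[0,0,7.1],[0,0,0],0],[[0,0,7.1],[0,0,0],0],[[0,0,7.1],[0,0,0],0]]'|sed -n 2p
$W '[[[0,0,7.1],[0,0,0],0],[[0,0,7.1],[0,0,0],0],[[0,0,7.1],[0,0,0],0],[[0,0,4.3],[0,0,0],0],[[0,0,0],[0,0,0],0]]'|sed -n 1,3p
python3 go.py 508.5 -170.4 60
python3 - <<'E'
from pins import *
d=grab("wrist");save(d,"w4",1.5,None,1.2);np.save("pics/w4.npy",d["pixels"]);np.save("pics/w4pose.npy",d["pose"])
X=np.array([[465,-168.8,14],[530,-171.2,14],[530,-171.2,7],[658,-175.9,7]]);print(proj(d,X).round(0).tolist())
E
```

```text
force: [-0.3, 0.4, -0.9]
width: 46.8
gripper_force: 0.0
force: [1.8, 0.1, -0.2]
width: 73.5
gripper_force: 0.0
eef_pos: [527.6, -128.8, 233.1]
eef_pos: [530.4, -162.3, 232.8]
eef_pos: [530.6, -161.8, 232.9]
clock: 16.83
eef_pos: [530.5, -161.7, 232.5]
tool_rot: [-3.141, 0.0, -0.036]
at [ 530.5 -161.7  232.5] rpy deg [-179.99    0.     -2.08]
shift mm [-21.7   9.5 172.5] rows 5 each m [-0.0043  0.0019  0.0345]
[[260.0, 212.0], [261.0, 163.0], [261.0, 162.0], [262.0, 52.0]]
```

View pics/w4.png

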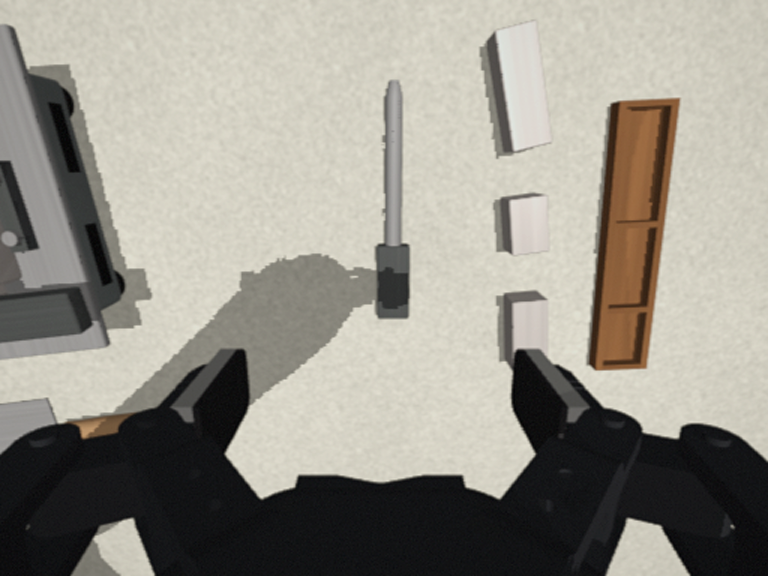

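```bash
W="python3 -m handwheel"
$W '[[[0,0,0],[-0.0055,0.0025,0.04],0],[[0,0,0],[-0.0055,0.0025,0.04],0],[[0,0,0],[-0.0055,0.0025,0.04],0],[[0,0,0],[-0.0052,0.0025,0.04],0],[[0,0,0],[0,0,0.0125],0]]'|sed -n 2p
$W '[[[0,0,0],[0,0,0.028],0],[[0,0,0],[0,0,0.019],0],[[0,0,0],[0,0,0.009],0],[[0,0,0],[0,0,0],0]]'|sed -n 2p
$W '[[[0,0,0],[0,0,0],1],[[0,0,0],[0,0,0],1],[[0,0,0],[0,0,0],1],[[0,0,0],[0,0,0],1],[[0,0,0],[0,0,0],1]]'|tail -3
$W '[[[0,0,0],[0,0,0],1],[[0,0,0],[0,0,0],1],[[0,0,0],[0,0,0],1],[[0,0,0],[0,0,0],1],[[0,0,0],[0,0,0],1]]'
python3 go.py
```

```text
eef_pos: [504.7, -169.9, 55.6]
eef_pos: [508.5, -171.1, 3.0]
force: [-6.0, 5.0, 22.8]
width: 26.2
gripper_force: 60.2
clock: 18.47
eef_pos: [509.1, -171.6, 4.7]
tool_rot: [-3.142, -0.002, -0.035]
force: [-1.8, 0.4, 6.0]
width: 26.3
gripper_force: 59.4
at [ 509.1 -171.6    4.7] rpy deg [-1.80e+02 -1.00e-01 -2.01e+00]
```

```bash
W="python3 -m handwheel"
$W '[[[0,0,0],[0,0,-0.010],1],[[0,0,0],[0,0,-0.03],1],[[0,0,0],[0,0,-0.04],1],[[0,0,0],[0,0,-0.04],1],[[0,0,-6.9],[0,0,0],1]]'|sed -n 2p
$W '[[[0,0,-6.9],[0,0,0],1],[[0,0,-6.9],[0,0,0],1],[[0,0,-6.9],[0,0,0],1],[[0,0,-6.9],[0,0,0],1],[[0,0,-6.9],[0,0,0],1]]'|sed -n 2p
$W '[[[0,0,-6.9],[0,0,0],1],[[0,0,-6.9],[0,0,0],1],[[0,0,-6.9],[0,0,0],1],[[0,0,-6.9],[0,0,0],1],[[0,0,-6.9],[0,0,0],1]]'|sed -n 2p
$W '[[[0,0,-6.9],[0,0,0],1],[[0,0,-6.9],[0,0,0],1],[[0,0,-6.9],[0,0,0],1],[[0,0,0],[0,0,0],1],[[0,0,0],[0,0,0],1]]'
python3 go.py 657.4 -69 112.7
```

```text
eef_pos: [511.1, -174.3, 130.1]
eef_pos: [507.8, -171.3, 124.1]
eef_pos: [507.7, -171.5, 124.0]
clock: 20.13
eef_pos: [508.0, -171.7, 123.9]
tool_rot: [-3.141, 0.0, 1.647]
force: [0.6, -0.7, -2.1]
width: 25.8
gripper_force: 59.8
at [ 508.  -171.7  123.9] rpy deg [-179.98    0.     94.37]
shift mm [ 91.  156.8  11.2] rows 4 each m [0.0228 0.0392 0.0028]
```

```bash
W="python3 -m handwheel"
$W '[[[0,0,0],[0,0.0392,0],1],[[0,0,0],[0,0.0392,0],1],[[0,0,0],[0.02,0.0392,0],1],[[0,0,0],[0.036,0.0392,0.0055],1],[[0,0,0],[0.035,0,0.0055],1]]'|sed -n 2p
$W '[[[0,0,0],[0,0,0],1],[[0,0,0],[0,0,0],1],[[0,0,0],[0,0,0],1]]'
python3 go.py 657.4 -69 112.7
python3 - <<'E'
from h import *
d=grab("wrist");T=tool();px=d["pixels"].astype(int)
P0=lambda x,y:(T@np.array([x,y,-2.3,1]))[:3]
m=[]
for x in(35,50,65,80,95,104):
    u=proj(d,[P0(x,0)])[0];row=cv2.GaussianBlur(d["pixels"],(3,3),0)[int(round(u[1])),:,:].astype(int)
    g=np.abs(np.diff(row,axis=0)).sum(1);a=int(u[0]);w=proj(d,[P0(x,7)])[0][0]-u[0]
    L=a-int(1.4*w);l=L+np.argmax(g[L:a-int(.6*w)]);Rr=a+int(.6*w);r=Rr+np.argmax(g[Rr:a+int(1.4*w)+1])
    c=cast(d,[(l+.5,u[1]),(r+.5,u[1])],T[2,3]+2.3);m.append(((c-T[:3,3])@T[:3,:3])[:,1])
print(np.round(m,2).tolist())
E
python3 - <<'E'
from tipv import *
T=tool();g=lambda x:(T@np.array([x,0,-2.3,1]))[:3]
bore=np.array([638.2,160.2,115]);ax=np.array([-.0837,.9965,0])
show("ins2",[g(35),g(90),g(149),bore-58*ax,bore-12*ax])
print(g(149),bore-58*ax)
E
```

```text
eef_pos: [654.9, -78.3, 114.5]
clock: 20.8
eef_pos: [646.9, -78.2, 113.6]
tool_rot: [-3.14, 0.001, 1.65]
force: [-0.5, -1.2, -1.8]
width: 26.0
gripper_force: 60.0
at [646.9 -78.2 113.6] rpy deg [-1.7993e+02  8.0000e-02  9.4510e+01]
shift mm [ 8.4 11.2  0.9] rows 1 each m [0.0084 0.0112 0.0009]
[[-7.1, 6.55], [-6.94, 6.8], [-6.78, 6.57], [-7.07, 6.78], [-6.89, 6.54], [-9.77, 6.81]]
scene [[265.2, 209.9], [274.8, 194.4], [284.7, 178.6], [293.2, 171.8], [300.2, 160.1]] (np.int64(251), np.int64(157))
top [[266.9, 163.0], [246.1, 164.6], [223.6, 166.4], [210.9, 163.6], [193.4, 165.1]] (np.int64(196), np.int64(139))
[635.40356667  69.06233974 115.9354124 ] [643.0546 102.403  115.    ]
```

View pics/ins2.png

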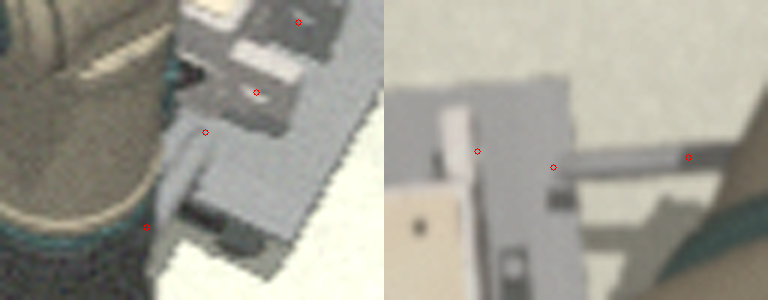

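```bash
W="python3 -m handwheel"
$W '[[[0,0,-0.25],[0.008,0.0114,0.0009],1],[[0,0,0],[0,0,0],1],[[0,0,0],[0,0,0],1],[[0,0,0],[0,0,0],1]]'|sed -n 2,4p
python3 go.py 657.6 -69 112.7
python3 go.py 655.1 -39 112.7
```

```text
eef_pos: [657.5, -70.3, 113.0]
tool_rot: [-3.141, 0.0, 1.654]
force: [0.1, -0.8, -2.9]
at [657.5 -70.3 113. ] rpy deg [-1.7996e+02  3.0000e-02  9.4760e+01]
shift mm [1.3 0.2 0.3] rows 1 each m [0.0013 0.0002 0.0003]
at [657.5 -70.3 113. ] rpy deg [-1.7996e+02  3.0000e-02  9.4760e+01]
shift mm [31.4  0.2  0.3] rows 1 each m [0.0314 0.0002 0.0003]
```

```bash
W="python3 -m handwheel"
$W '[[[0,0,0],[0.006,0,0],1],[[0,0,0],[0.006,0,0],1],[[0,0,0],[0.006,0,0],1],[[0,0,0],[0,0,0],1],[[0,0,0],[0,0,0],1]]'|sed -n 2,4p
$W '[[[0,0,0],[0.004,0,0],1],[[0,0,0],[0.004,0,0],1],[[0,0,0],[0.004,0,0],1],[[0,0,0],[0,0,0],1],[[0,0,0],[0,0,0],1]]'|sed -n 2,4p
python3 go.py 654.5 -38 112.7
```

```text
eef_pos: [656.6, -50.1, 112.9]
tool_rot: [-3.142, -0.001, 1.657]
force: [-0.3, 1.1, -2.7]
eef_pos: [655.6, -38.7, 112.9]
tool_rot: [-3.142, -0.0, 1.656]
force: [-0.7, 0.2, -2.7]
at [655.6 -38.7 112.9] rpy deg [-1.800e+02 -1.000e-02  9.488e+01]
shift mm [ 0.8 -1.1  0.2] rows 1 each m [ 0.0008 -0.0011  0.0002]
```

```bash
W="python3 -m handwheel"
$W '[[[0,0,0],[0.006,-0.0004,0],1],[[0,0,0],[0.006,0,0],1],[[0,0,0],[0.006,0,0],1],[[0,0,0],[0,0,0],1],[[0,0,0],[0,0,0],1]]'|sed -n 2,4p
$W '[[[0,0,0],[0.006,0,0],1],[[0,0,0],[0.006,0,0],1],[[0,0,0],[0.006,0,0],1],[[0,0,0],[0,0,0],1],[[0,0,0],[0,0,0],1]]'|sed -n 2,4p
$W '[[[0,0,0],[0.006,0,0],1],[[0,0,0],[0.006,0,0],1],[[0,0,0],[0.006,0,0],1],[[0,0,0],[0,0,0],1],[[0,0,0],[0,0,0],1]]'|sed -n 2,4p
python3 go.py 649.8 20 112.7
```

```text
eef_pos: [653.7, -20.3, 112.8]
tool_rot: [-3.142, -0.0, 1.657]
force: [0.1, -0.2, -2.7]
eef_pos: [652.1, -2.5, 112.8]
tool_rot: [-3.141, -0.0, 1.656]
force: [1.0, -1.0, -2.3]
eef_pos: [650.6, 15.5, 112.8]
tool_rot: [-3.142, -0.0, 1.657]
force: [0.7, -0.4, -2.4]
at [650.6  15.5 112.8] rpy deg [-1.800e+02 -2.000e-02  9.491e+01]
shift mm [ 4.6 -0.4  0.1] rows 1 each m [ 0.0046 -0.0004  0.0001]
```

Final target y ≈ 81.5.

```bash
W="python3 -m handwheel"
$W '[[[0,0,0],[0.006,0,0],1],[[0,0,0],[0.006,0,0],1],[[0,0,0],[0.006,0,0],1],[[0,0,0],[0,0,0],1],[[0,0,0],[0,0,0],1]]'|sed -n 2,4p
$W '[[[0,0,0],[0.006,0,0],1],[[0,0,0],[0.006,0,0],1],[[0,0,0],[0.006,0,0],1],[[0,0,0],[0,0,0],1],[[0,0,0],[0,0,0],1]]'|sed -n 2,4p
$W '[[[0,0,0],[0.006,0,0],1],[[0,0,0],[0.006,0,0],1],[[0,0,0],[0.006,0,0],1],[[0,0,0],[0,0,0],1],[[0,0,0],[0,0,0],1]]'|sed -n 2,4p
$W '[[[0,0,0],[0.005,0,0],1],[[0,0,0],[0.003,0,0],1],[[0,0,0],[0.002,0,0],1],[[0,0,0],[0,0,0],1],[[0,0,0],[0,0,0],1]]'|sed -n 2,4p
```

```text
eef_pos: [649.1, 33.4, 112.8]
tool_rot: [-3.141, -0.0, 1.656]
force: [-0.9, -0.1, -2.7]
eef_pos: [647.5, 51.3, 112.8]
tool_rot: [-3.141, -0.0, 1.657]
force: [0.5, 0.1, -2.3]
eef_pos: [646.0, 69.3, 112.8]
tool_rot: [-3.141, -0.0, 1.657]
force: [0.4, 0.4, -2.2]
eef_pos: [645.2, 78.4, 112.9]
tool_rot: [-3.142, 0.0, 1.655]
force: [0.0, -0.2, -2.5]
```

```bash
W="python3 -m handwheel"
$W '[[[0,0,0],[0.002,0,0],1],[[0,0,0],[0,0,0],1],[[0,0,0],[0,0,0],1]]'|sed -n 2,4p
$W '[[[0,0,0],[0.002,0,0],1],[[0,0,0],[0,0,0],1],[[0,0,0],[0,0,0],1]]'|sed -n 2,4p
```

```text
eef_pos: [645.1, 80.3, 112.9]
tool_rot: [-3.142, -0.0, 1.655]
force: [0.6, -0.9, -3.0]
eef_pos: [644.9, 82.4, 112.9]
tool_rot: [-3.142, -0.0, 1.655]
force: [0.0, -0.4, -1.4]
```

```bash
W="python3 -m handwheel"
$W '[[[0,0,0],[0.002,0,0],1],[[0,0,0],[0,0,0],1],[[0,0,0],[0,0,0],1]]'|sed -n 2,4p
$W '[[[0,0,0],[0.0015,0,0],1],[[0,0,0],[0,0,0],1],[[0,0,0],[0,0,0],1]]'|sed -n 2,4p
```

```text
eef_pos: [644.8, 82.7, 112.9]
tool_rot: [3.142, 0.002, 1.654]
force: [-0.5, -3.5, -3.2]
eef_pos: [644.9, 82.8, 113.0]
tool_rot: [3.141, 0.004, 1.654]
force: [0.2, -5.3, -3.0]
```

```bash
W="python3 -m handwheel"
$W '[[[0,0,0],[-0.002,0,0],1],[[0,0,0],[0,0,0],0.45],[[0,0,0],[0,0,0],0.45],[[0,0,0],[0,0,0],0.45],[[0,0,0],[0,0,0],0.45]]'|tail -3
$W '[[[0,0,0],[0,0,-0.01],0.45],[[0,0,0],[0,0,-0.03],0.45],[[0,0,0],[0,0,-0.04],0.4],[[0,0,0],[0,0,-0.04],0.2],[[0,0,0],[0,0,-0.02],0]]'|tail -3
$W '[[[0,0,0],[-0.0342,-0.0198,0],0],[[0,0,0],[-0.0342,-0.0198,0],0],[[0,0,0],[-0.0342,-0.0198,0],0],[[0,0,0],[-0.0342,-0.0198,0],0],[[0,0,0],[-0.0342,-0.0198,0],0]]'|sed -n 2p
$W '[[[0,0,0],[-0.0342,-0.0198,0],0],[[0,0,0],[-0.0342,-0.0198,0],0],[[0,0,0],[-0.0342,-0.0198,0],0],[[0,0,0],[-0.0342,-0.0198,0],0],[[0,0,0],[-0.0342,-0.0198,0],0]]'|sed -n 2p
$W '[[[0,0,6.78],[-0.0342,-0.0198,0],0],[[0,0,6.78],[0,0,0],0],[[0,0,6.78],[0,0,0],0],[[0,0,6.78],[0,0,0],0],[[0,0,6.78],[0,0,0],0]]'|sed -n 2p
$W '[[[0,0,6.78],[0,0,0],0],[[0,0,6.78],[0,0,0],0],[[0,0,6.78],[0,0,0],0],[[0,0,6.78],[0,0,0],0],[[0,0,6.78],[0,0,0],0]]'|sed -n 2p
$W '[[[0,0,6.78],[0,0,0],0],[[0,0,6.78],[0,0,0],0],[[0,0,6.78],[0,0,0],0],[[0,0,6.78],[0,0,0],0],[[0,0,0],[0,0,0],0]]'|sed -n 2p
$W '[[[0,0,0],[0,0,0],0],[[0,0,0],[0,0,0],0]]'|sed -n 1,3p
python3 go.py
python3 - <<'E'
from h import *
d=grab("wrist");save(d,"w5",1.5,None,1.2);np.save("pics/w5.npy",d["pixels"]);np.save("pics/w5pose.npy",d["pose"])
E
```

```text
force: [0.2, -1.2, 0.6]
width: 46.9
gripper_force: 0.0
force: [1.2, 0.4, 0.6]
width: 73.5
gripper_force: 0.0
eef_pos: [559.8, -96.2, 254.0]
eef_pos: [475.6, -275.1, 254.0]
eef_pos: [459.5, -309.7, 253.8]
eef_pos: [459.9, -309.2, 253.8]
eef_pos: [459.9, -309.1, 253.4]
clock: 29.12
eef_pos: [459.7, -309.3, 253.3]
tool_rot: [-3.141, -0.001, 0.002]
at [ 459.7 -309.3  253.3] rpy deg [-1.7999e+02 -4.0000e-02  1.0000e-01]
```

View pics/w5.png

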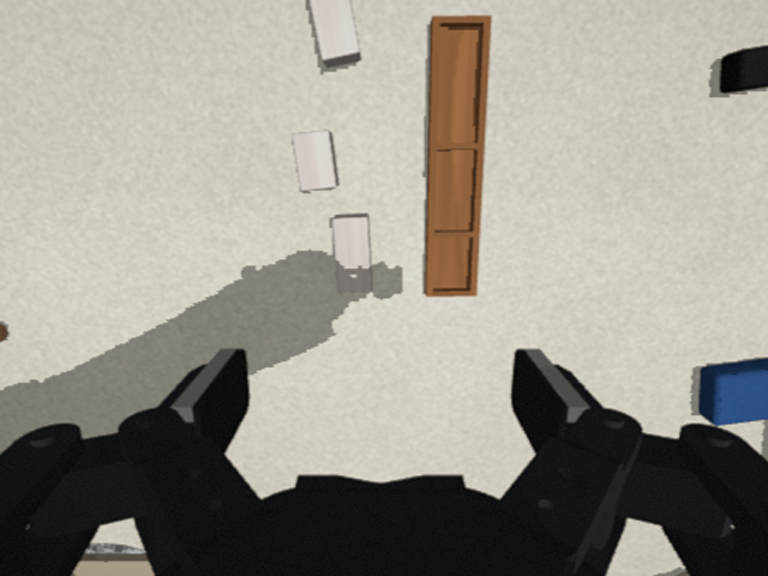

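```bash
cat > bl.py <<'E'
from h import *
def quad(d,p,z,s=1.5):
    q=cast(d,np.array(p)/s,z)[:,:2].astype(np.float32);(x,y),(w,h),a=cv2.minAreaRect(q);c=q.mean(0)
    e=(q[0]-q[3]+q[1]-q[2])/2 if len(q)==4 else None
    print("c",c.round(1),"len",np.linalg.norm(e).round(1),"wid",np.linalg.norm(q[1]-q[0]).round(1),"ang",np.degrees(np.arctan2(e[1],e[0])).round(1));return c
E
python3 - <<'E'
from bl import *
d=grab("wrist");d["pixels"]=np.load("pics/w5.npy");d["pose"]=np.load("pics/w5pose.npy")
quad(d,[(294,132),(330,130),(336,187),(300,191)],30) # short
quad(d,[(333,217),(369,216),(371,292),(335,292)],30) # mid
quad(d,[(432,17),(490,16),(476,295),(427,295)],14)
p=cast(d,np.array([(456,149),(454,231)])/1.5,14)[:,:2];print("parts",p.round(1).tolist())
print("inner",cast(d,np.array([(437,24),(485,24),(471,290),(432,290)])/1.5,14)[:,:2].round(1).tolist())
print("long near end",cast(d,np.array([(324,66),(358,55)])/1.5,30)[:,:2].round(1).tolist())
E
```

```text
c [ 526.9 -257.4] len 44.9 wid 28.4 ang 4.1
c [ 449.7 -286. ] len 65.2 wid 29.8 ang 0.7
c [ 522.  -373.1] len 224.7 wid 44.7 ang 0.8
parts [[536.4, -372.5], [468.0, -374.1]]
inner [[629.1, -353.3], [629.2, -390.4], [414.5, -392.0], [414.4, -356.7]]
long near end [[596.1, -266.7], [603.7, -292.6]]
```

```bash
W="python3 -m handwheel"
python3 go.py 449.7 -286 12
$W '[[[0,0,-0.6],[-0.0025,-0.0058,0.04],0],[[0,0,0],[-0.0025,-0.0058,0.04],0],[[0,0,0],[-0.0025,-0.0058,0.04],0],[[0,0,0],[-0.0025,-0.0058,0.04],0],[[0,0,0],[0,0,0.04],0]]'|sed -n 2p
$W '[[[0,0,0],[0,0,0.02],0],[[0,0,0],[0,0,0.015],0],[[0,0,0],[0,0,0.006],0],[[0,0,0],[0,0,0],0],[[0,0,0],[0,0,0],0]]'|sed -n 2,3p
python3 go.py 449.7 -286 12
```

```text
at [ 459.6 -309.4  253.2] rpy deg [-1.7998e+02 -4.0000e-02  3.0000e-02]
shift mm [-10.  -23.4 241.2] rows 7 each m [-0.0014 -0.0033  0.0345]
eef_pos: [449.0, -284.7, 51.4]
eef_pos: [449.6, -286.9, 12.5]
tool_rot: [3.141, -0.001, 0.009]
at [ 449.6 -286.9   12.5] rpy deg [ 1.7998e+02 -5.0000e-02  5.2000e-01]
shift mm [ 0.1 -0.9  0.5] rows 1 each m [ 0.0001 -0.0009  0.0005]
```

```bash
W="python3 -m handwheel"
$W '[[[0,0,0],[0,0,0],1],[[0,0,0],[0,0,0],1],[[0,0,0],[0,0,0],1],[[0,0,0],[0,0,0],1],[[0,0,0],[0,0,0],1]]'|tail -3
$W '[[[0,0,0],[0,0,0],1],[[0,0,0],[0,0,0],1],[[0,0,0],[0,0,-0.01],1],[[0,0,0],[0,0,-0.02],1],[[0,0,0],[0,0,-0.03],1]]'|sed -n 2,6p
$W '[[[0,0,0],[0.0175,0.029,0],1],[[0,0,0],[0.0175,0.029,0],1],[[0,0,0],[0.0175,0.029,0],1],[[0,0,0],[0,0,0],1],[[0,0,0],[0,0,0],1]]'|sed -n 2p
$W '[[[0,0,0],[0,0,0],1],[[0,0,0],[0,0,0],1],[[0,0,0],[0,0,0],1]]'
python3 - <<'E'
from h import *
d=grab("wrist");save(d,"w6",1.5,None,1.2);np.save("pics/w6.npy",d["pixels"]);np.save("pics/w6pose.npy",d["pose"])
E
```

```text
force: [0.1, 1.4, 6.4]
width: 28.9
gripper_force: 59.3
eef_pos: [447.9, -285.1, 71.3]
tool_rot: [-3.139, 0.004, 0.009]
force: [0.9, 0.3, -0.4]
width: 28.9
gripper_force: 59.1
eef_pos: [502.7, -374.7, 72.3]
clock: 31.55
eef_pos: [502.2, -371.5, 71.8]
tool_rot: [-3.14, 0.001, 0.009]
force: [-0.1, 0.2, -2.1]
width: 28.4
gripper_force: 59.4
```

View pics/w6.png

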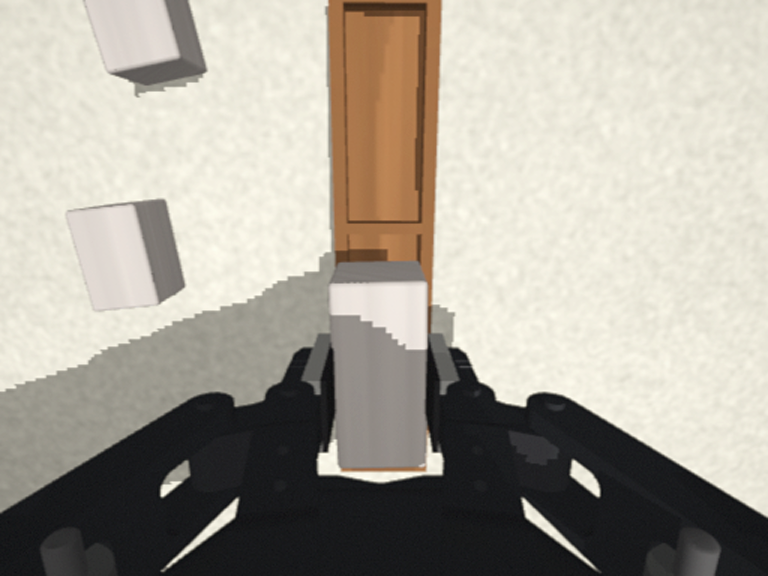

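```bash
python3 - <<'E'
from bl import *
d=grab("wrist");d["pixels"]=np.load("pics/w6.npy");d["pose"]=np.load("pics/w6pose.npy")
c=lambda p,z:cast(d,np.array(p)/1.5,z)[:,:2].round(1).tolist()
print("L slot far/near x",c([(345,12),(424,12),(346,221),(421,221)],14),"M far",c([(346,235),(419,235)],14))
print("rail outer",c([(330,5),(440,5),(436,235),(335,235)],14))
print("block top front",c([(329.5,283),(426,281)],89.3),"rear",c([(338,467),(426,467)],89.3),"bottom front",c([(338,263),(418,263)],59.3))
print("short");quad(d,[(68,212),(134,203),(158,303),(94,310)],30)
print("long near",c([(111,72),(178,57),(84,0),(161,0)],30))
E
```

```text
L slot far/near x [[626.5, -356.3], [626.8, -388.1], [542.4, -355.8], [542.7, -389.8]] M far [[536.0, -355.8], [536.3, -389.2]]
rail outer [[629.0, -350.3], [629.4, -394.4], [536.4, -396.9], [535.9, -350.7]]
block top front [[534.1, -356.6], [535.0, -384.9]] rear [[470.8, -358.2], [471.2, -387.3]] bottom front [[533.2, -356.3], [533.5, -385.1]]
short
c [ 527.4 -257.7] len 43.4 wid 28.2 ang 5.6
long near [[600.6, -267.5], [606.1, -293.8], [624.9, -261.3], [625.2, -289.7]]
```

```bash
W="python3 -m handwheel"
$W '[[[0,0,1],[0,0.0015,0],1],[[0,0,0],[0,0,0.02],1],[[0,0,0],[0,0,0.02],1],[[0,0,0],[0,0,0],1],[[0,0,0],[0,0,0],1]]'|sed -n 2,4p
python3 go.py 502 -373.2 17
$W '[[[0,0,0],[0,0,0.004],1],[[0,0,0],[0,0,0.004],1],[[0,0,0],[0,0,0],1],[[0,0,0],[0,0,0],1],[[0,0,0],[0,0,0],1]]'|sed -n 2,4p
$W '[[[0,0,0],[0,0,0.003],1],[[0,0,0],[0,0,0.003],1],[[0,0,0],[0,0,0],1],[[0,0,0],[0,0,0],1],[[0,0,0],[0,0,0],1]]'|sed -n 2,4p
```

```text
eef_pos: [501.9, -373.8, 31.3]
tool_rot: [-3.14, 0.002, -0.009]
force: [0.8, -0.8, -1.4]
at [ 501.9 -373.8   31.3] rpy deg [-1.7992e+02  1.1000e-01 -5.2000e-01]
shift mm [ 0.1 -0.5 14.3] rows 1 each m [ 0.0001 -0.0005  0.0143]
eef_pos: [502.7, -374.6, 24.3]
tool_rot: [3.141, -0.0, -0.008]
force: [-0.5, 0.2, -0.7]
eef_pos: [502.5, -374.4, 17.8]
tool_rot: [3.142, 0.0, -0.009]
force: [1.2, 0.3, -2.2]
```

```bash
W="python3 -m handwheel"
$W '[[[0,0,0],[0,0,0.0012],1],[[0,0,0],[0,0,0],0.6],[[0,0,0],[0,0,0],0.4],[[0,0,0],[0,0,0],0.3],[[0,0,0],[0,0,0],0.2]]'|tail -4
$W '[[[0,0,0],[0,0,-0.01],0.2],[[0,0,0],[0,0,-0.03],0],[[0,0,0],[0,0,-0.04],0],[[0,0,-6.05],[0,0,0],0],[[0,0,-6.05],[0,0,0],0]]'|sed -n 2,4p
$W '[[[0,0,0],[0,0,0],0],[[0,0,0],[0,0,0],0]]'|sed -n 1,3p
python3 go.py 644.5 -272.3 99
python3 - <<'E'
from h import *
d=grab("wrist");np.save("pics/w7.npy",d["pixels"]);np.save("pics/w7pose.npy",d["pose"])
m=cv2.GaussianBlur(d["pixels"],(3,3),0);hsv=cv2.cvtColor(m,cv2.COLOR_RGB2HSV)
u=proj(d,[[644.5,-272.3,30],[527.2,-257.6,30],[502,-373.3,34],[560,-300,0]]);print(u.round())
for p in u:
    x,y=p.round().astype(int)
    if 0<=x<512 and 0<=y<384: print(p.round(),m[y,x],hsv[y,x])
E
```

```text
tool_rot: [3.141, -0.0, -0.009]
force: [0.2, -0.6, 0.7]
width: 67.9
gripper_force: 0.0
eef_pos: [503.8, -376.1, 100.2]
tool_rot: [3.137, -0.003, 0.208]
force: [-0.0, 0.0, -1.5]
clock: 33.9
eef_pos: [502.7, -374.3, 97.4]
tool_rot: [-3.142, -0.001, 0.2]
at [ 502.7 -374.3   97.4] rpy deg [-1.800e+02 -5.000e-02  1.144e+01]
shift mm [159.2 -71.9  -1.4] rows 4 each m [ 0.0398 -0.018  -0.0004]
[[135. -51.]
 [ 98. 136.]
 [251. 202.]
 [175. 102.]]
[ 98. 136.] [177 170 165] [ 13  17 177]
[251. 202.] [111 106 102] [ 13  21 111]
[175. 102.] [186 184 172] [ 26  19 186]
```

```bash
W="python3 -m handwheel"
$W '[[[0,0,0],[0.0398,-0.018,0],0],[[0,0,0],[0.0398,-0.018,0],0],[[0,0,0],[0.0398,-0.018,0],0],[[0,0,0],[0.0398,-0.018,0],0],[[0,0,0],[0,0,0],0]]'|sed -n 2p
$W '[[[0,0,0],[0,0,0],0],[[0,0,0],[0,0,0],0],[[0,0,0],[0,0,0],0]]'|sed -n 2p
cat >> bl.py <<'E'
def top(d,z,exp=None,box=None,thr=4.5):
    m=cv2.GaussianBlur(d["pixels"],(5,5),0).astype(int);k=(m[...,0]-m[...,1]>thr)&(m[...,0]-m[...,1]<14)&(m.max(2)>85)
    if box: b=np.zeros(k.shape,bool);b[box[1]:box[3],box[0]:box[2]]=1;k&=b
    out=[]
    for c in blobs(k,150): out.append((rect(d,c,z).tolist(),c[:,0].min(0).tolist(),c[:,0].max(0).tolist()))
    return out
E
python3 - <<'E'
from bl import *
d=grab("wrist");print(proj(d,[[644.5,-272.3,30]]).round())
for o in top(d,30): print(o)
E
python3 go.py 644.5 -272.3 12
```

```text
eef_pos: [646.3, -266.2, 94.9]
eef_pos: [635.8, -278.2, 96.6]
[[247. 187.]]
([532.6, -256.9, 36.4, 30.0, 7.3], [185, 291], [221, 328])
([659.6, -269.0, 55.2, 29.0, 12.1], [226, 128], [267, 203])
at [ 635.8 -278.4   96.8] rpy deg [1.7996e+02 8.0000e-02 1.1390e+01]
shift mm [ 9.8 -4.3 84.8] rows 3 each m [ 0.0033 -0.0014  0.0283]
```

```bash
W="python3 -m handwheel"
$W '[[[0,0,-0.5],[0.0098,-0.0043,0.02],0],[[0,0,0],[0,0,0.035],0],[[0,0,0],[0,0,0.02],0],[[0,0,0],[0,0,0.0095],0],[[0,0,0],[0,0,0],0]]'|sed -n 2p
$W '[[[0,0,0],[0,0,0],0],[[0,0,0],[0,0,0],0]]'|sed -n 2p
$W '[[[0,0,0],[0,0,0],1],[[0,0,0],[0,0,0],1],[[0,0,0],[0,0,0],1],[[0,0,0],[0,0,0],1],[[0,0,0],[0,0,0],1]]'|tail -2
$W '[[[0,0,0],[0,0,0],1],[[0,0,0],[0,0,0],1]]'
$W '[[[0,0,0],[0,0,-0.01],1],[[0,0,0],[0,0,-0.03],1],[[0,0,0],[0,0,-0.03],1],[[0,0,5.7],[0,0,0],1],[[0,0,5.7],[0,0,0],1]]'|sed -n 2,6p
python3 go.py 586.3 -372.4 80
```

```text
eef_pos: [643.8, -270.7, 9.9]
eef_pos: [646.9, -272.0, 14.1]
width: 28.7
gripper_force: 60.4
clock: 35.83
eef_pos: [646.7, -270.6, 12.9]
tool_rot: [3.141, -0.001, 0.211]
force: [-0.6, -0.2, 4.5]
width: 28.7
gripper_force: 61.2
eef_pos: [647.3, -271.0, 84.9]
tool_rot: [3.14, -0.003, 0.008]
force: [-0.5, 1.0, -2.1]
width: 28.9
gripper_force: 60.3
at [ 647.3 -271.    84.9] rpy deg [179.93  -0.19   0.45]
shift mm [-61.8 100.9   4.8] rows 3 each m [-0.0206  0.0336  0.0016]
```

```bash
W="python3 -m handwheel"
$W '[[[0,0,0],[-0.0199,0.0338,0],1],[[0,0,0],[-0.0199,0.0338,0],1],[[0,0,0],[-0.0199,0.0338,0],1],[[0,0,0],[0,0,0],1],[[0,0,0],[0,0,0],1]]'|sed -n 2p
$W '[[[0,0,0],[0,0,0],1],[[0,0,0],[0,0,0],1],[[0,0,0],[0,0,0],1]]'
python3 - <<'E'
from bl import *
d=grab("wrist");np.save("pics/w8.npy",d["pixels"]);np.save("pics/w8pose.npy",d["pose"]);T=tool();zt=T[2,3]-12.9+30
print(T[:3,3].round(1),proj(d,[[628.8,-372,zt],[543.8,-372,zt],[630.8,-372,14],[586,-357,zt],[586,-387,zt]]).round(1).tolist())
m=cv2.GaussianBlur(d["pixels"],(3,3),0).astype(int)
for u in(235,250,265):
    col=m[:,u];g=np.abs(np.diff(col,axis=0)).sum(1);k=[v for v in range(20,370) if g[v]>25 and g[v]==g[max(0,v-3):v+4].max()];print(u,[(v,col[v-2].tolist(),col[v+3].tolist()) for v in k])
for v in(190,220,260):
    row=m[v];g=np.abs(np.diff(row,axis=0)).sum(1);k=[u for u in range(195,315) if g[u]>25 and g[u]==g[u-3:u+4].max()];print("row",v,[(u,row[u-2].tolist(),row[u+3].tolist()) for u in k])
E
```

```text
eef_pos: [584.5, -376.4, 82.6]
clock: 36.92
eef_pos: [589.0, -370.4, 81.8]
tool_rot: [-3.14, -0.0, 0.015]
force: [0.5, 0.1, -1.8]
width: 28.4
gripper_force: 60.4
[ 588.9 -370.6   81.9] [[258.0, 171.5], [254.6, 334.6], [256.4, 143.7], [224.4, 259.7], [287.9, 260.7]]
235 [(134, [198, 195, 184], [112, 77, 48]), (153, [130, 90, 56], [76, 51, 32]), (157, [79, 53, 33], [97, 93, 89]), (168, [99, 94, 91], [182, 176, 171]), (211, [188, 182, 177], [114, 110, 107]), (318, [112, 108, 103], [17, 17, 19])]
250 [(134, [191, 189, 177], [113, 77, 48]), (145, [121, 83, 52], [132, 92, 57]), (153, [132, 92, 58], [76, 51, 32]), (157, [79, 53, 33], [97, 93, 90]), (168, [99, 94, 91], [179, 173, 167]), (215, [187, 181, 175], [155, 150, 145]), (219, [157, 151, 146], [113, 109, 105]), (320, [112, 107, 103], [19, 19, 22])]
265 [(134, [192, 190, 178], [106, 73, 47]), (145, [123, 85, 54], [149, 105, 66]), (157, [149, 104, 65], [96, 92, 88]), (168, [98, 93, 90], [180, 174, 168]), (227, [189, 183, 177], [115, 110, 106]), (319, [114, 109, 105], [18, 19, 21])]
row 190 [(221, [128, 125, 117], [189, 183, 177]), (287, [173, 166, 160], [191, 189, 177])]
row 220 [(249, [112, 108, 104], [141, 136, 131]), (258, [141, 135, 131], [187, 180, 175]), (284, [189, 183, 178], [118, 116, 107]), (295, [124, 123, 114], [193, 190, 179])]
row 260 [(209, [18, 19, 20], [92, 91, 88]), (213, [93, 93, 90], [22, 22, 23]), (222, [13, 13, 13], [117, 112, 108]), (283, [113, 109, 105], [13, 12, 13]), (292, [22, 22, 22], [95, 94, 91]), (297, [95, 94, 91], [18, 19, 21])]
```

```bash
python3 - <<'E'
from bl import *
d=grab("wrist");P=np.load("pics/w8pose.npy");d["pose"]=P;zt=81.9-12.9+30
c=lambda p,z:cast(d,p,z)[:,:2].round(1).tolist()
print("front top",c([(250.5,168.5)],zt),"front bottom",c([(250.5,157.5)],zt-30),"slot far edge",c([(258,145.5)],14),"rail end",c([(250,134.5)],14),c([(250,134.5)],0))
print("sides y",c([(221.5,190.5),(287.5,190.5),(222.5,260.5),(283.5,260.5)],zt))
E
python3 go.py 588.5 -372.6 80
```

```text
front top [[630.1, -368.7]] front bottom [[629.9, -368.4]] slot far edge [[629.5, -373.2]] rail end [[637.2, -367.4]] [[635.9, -367.2]]
sides y [[620.0, -356.0], [620.5, -385.2], [585.6, -356.1], [586.1, -384.9]]
at [ 588.7 -371.    81.9] rpy deg [-179.96    0.      0.84]
shift mm [-0.2  1.6  1.9] rows 1 each m [-0.0002  0.0016  0.0019]
```

```bash
W="python3 -m handwheel"
$W '[[[0,0,0],[-0.0012,0.0019,0],1],[[0,0,0],[0,0,0.03],1],[[0,0,0],[0,0,0.02],1],[[0,0,0],[0,0,0],1],[[0,0,0],[0,0,0],1]]'|sed -n 2,4p
python3 go.py 587.4 -372.6 17
$W '[[[0,0,0],[0,0,0.004],1],[[0,0,0],[0,0,0.004],1],[[0,0,0],[0,0,0],1],[[0,0,0],[0,0,0],1],[[0,0,0],[0,0,0],1]]'|sed -n 2,4p
$W '[[[0,0,0],[0,0,0.003],1],[[0,0,0],[0,0,0.003],1],[[0,0,0],[0,0,0],1],[[0,0,0],[0,0,0],1],[[0,0,0],[0,0,0],1]]'|sed -n 2,4p
```

```text
eef_pos: [586.1, -373.7, 31.3]
tool_rot: [-3.14, 0.002, 0.013]
force: [-0.3, -0.5, -1.3]
at [ 586.1 -373.7   31.3] rpy deg [-1.7993e+02  1.2000e-01  7.3000e-01]
shift mm [ 1.4 -1.  14.3] rows 1 each m [ 0.0014 -0.001   0.0143]
eef_pos: [587.8, -375.7, 26.9]
tool_rot: [3.139, -0.003, 0.013]
force: [-0.6, 1.5, 6.4]
eef_pos: [588.2, -376.5, 26.4]
tool_rot: [3.139, -0.006, 0.013]
force: [-7.8, 8.5, 36.3]
```

```bash
W="python3 -m handwheel"
$W '[[[0,0,0],[0,0,-0.015],1],[[0,0,0],[0,0,0],1],[[0,0,0],[0,0,0],1],[[0,0,0],[0,0,0],1],[[0,0,0],[0,0,0],1]]'|sed -n 2,4p
$W '[[[0,0,0],[0,0,0],1],[[0,0,0],[0,0,0],1],[[0,0,0],[0,0,0],1],[[0,0,0],[0,0,0],1],[[0,0,0],[0,0,0],1]]'|sed -n 2,4p
python3 - <<'E'
from h import *
d=grab("wrist");save(d,"w9",1.5,None,1.2);np.save("pics/w9.npy",d["pixels"]);np.save("pics/w9pose.npy",d["pose"]);print(tool()[:3,3].round(1),np.degrees(ctrl.read_state()["tool_rot"]).round(2))
E
```

```text
eef_pos: [586.2, -373.8, 31.8]
tool_rot: [-3.14, 0.002, 0.013]
force: [-0.2, -0.1, -2.1]
eef_pos: [586.6, -374.4, 33.0]
tool_rot: [-3.142, 0.0, 0.012]
force: [-0.1, 0.1, -2.1]
[ 586.6 -374.5   33.1] [1.8e+02 1.0e-02 7.1e-01]
```

View pics/w9.png

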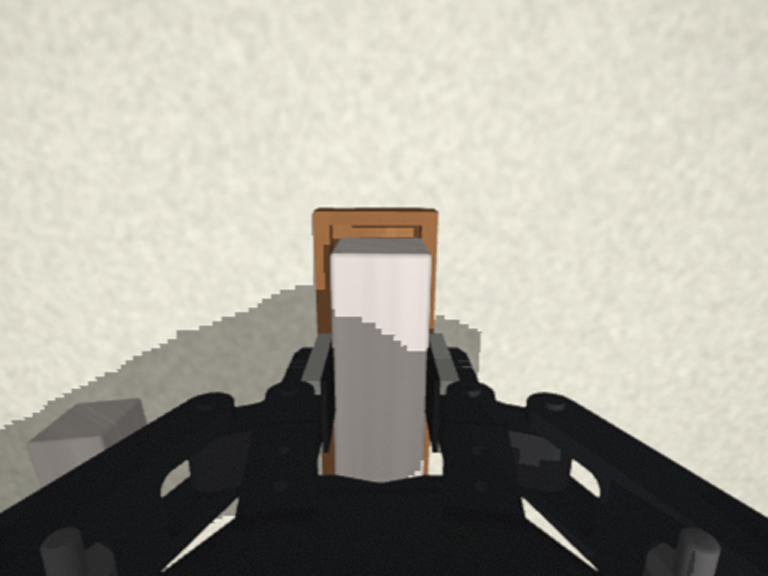

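```bash
python3 - <<'E'
from bl import *
d=grab("wrist");d["pose"]=np.load("pics/w9pose.npy");zt=33.1-12.9+30
c=lambda p,z:cast(d,np.array(p)/1.5,z)[:,:2].round(1).tolist()
print("front top",c([(332,254),(430,254)],zt),"front bottom",c([(341,238),(419,238)],zt-30),"slot far",c([(331,226),(422,226)],14),"rail end",c([(315,211),(437,211)],14))
print("rear",c([(335,474),(424,474)],zt))
E
```

```text
front top [[627.1, -360.2], [627.5, -388.5]] front bottom [[626.7, -360.3], [627.0, -387.9]] slot far [[630.0, -356.1], [630.5, -389.4]] rail end [[635.4, -350.4], [636.0, -394.7]]
rear [[552.3, -360.1], [552.7, -389.8]]
```

```bash
W="python3 -m handwheel"
$W '[[[0,0,0],[0.0013,-0.0017,0],1],[[0,0,0],[0,0,0],1],[[0,0,0],[0,0,0],1],[[0,0,0],[0,0,0],1],[[0,0,0],[0,0,0],1]]'|sed -n 2,4p
python3 go.py 587.9 -372.8 33
$W '[[[0,0,0],[0,0,0.003],1],[[0,0,0],[0,0,0.003],1],[[0,0,0],[0,0,0.003],1],[[0,0,0],[0,0,0],1],[[0,0,0],[0,0,0],1]]'|sed -n 2,4p
python3 go.py 587.9 -372.8 17
```

```text
eef_pos: [587.9, -372.7, 33.2]
tool_rot: [3.142, 0.0, 0.012]
force: [0.6, -0.8, -1.8]
at [ 587.9 -372.7   33.2] rpy deg [180.     0.     0.72]
shift mm [-0.   0.1  0.2] rows 1 each m [-0.      0.0001  0.0002]
eef_pos: [587.7, -372.5, 23.7]
tool_rot: [-3.141, 0.001, 0.012]
force: [-0.2, -0.0, -2.6]
at [ 587.7 -372.5   23.7] rpy deg [-1.7997e+02  4.0000e-02  7.1000e-01]
shift mm [0.2 0.3 6.7] rows 1 each m [0.0002 0.0003 0.0067]
```

```bash
W="python3 -m handwheel"
$W '[[[0,0,0],[0,0,0.0035],1],[[0,0,0],[0,0,0.0032],1],[[0,0,0],[0,0,0],1],[[0,0,0],[0,0,0],1],[[0,0,0],[0,0,0],1]]'|sed -n 2,4p
$W '[[[0,0,0],[0,0,0],0.6],[[0,0,0],[0,0,0],0.4],[[0,0,0],[0,0,0],0.3],[[0,0,0],[0,0,0],0.2],[[0,0,0],[0,0,0],0.2]]'|tail -4
$W '[[[0,0,0],[0,0,-0.01],0.2],[[0,0,0],[0,0,-0.03],0],[[0,0,0],[0,0,-0.04],0],[[0,0,-4.3],[0,0,0],0],[[0,0,0],[0,0,0],0]]'|sed -n 2,4p
python3 go.py 515 -257.6 97
```

```text
eef_pos: [587.8, -372.6, 17.4]
tool_rot: [-3.141, 0.0, 0.012]
force: [-0.8, 0.1, -2.1]
tool_rot: [3.141, -0.0, 0.012]
force: [0.2, 0.6, -0.1]
width: 68.3
gripper_force: 0.0
eef_pos: [589.3, -374.4, 101.4]
tool_rot: [3.138, -0.004, 0.089]
force: [-0.8, -0.6, -0.2]
at [ 589.3 -374.4  101.4] rpy deg [179.77  -0.25   5.12]
shift mm [ -63.6 -123.     3.7] rows 4 each m [-0.0159 -0.0307  0.0009]
```

```bash
W="python3 -m handwheel"
$W '[[[0,0,0],[-0.0159,-0.0307,0],0],[[0,0,0],[-0.0159,-0.0307,0],0],[[0,0,0],[-0.0159,-0.0307,0],0],[[0,0,0],[-0.0159,-0.0307,0],0],[[0,0,0],[0,0,0],0]]'|sed -n 2p
$W '[[[0,0,0],[0,0,0],0],[[0,0,0],[0,0,0],0],[[0,0,0],[0,0,0],0]]'|sed -n 2p
python3 - <<'E'
from bl import *
d=grab("wrist");print(proj(d,[[527.2,-257.6,30]]).round())
for o in top(d,30): print(o)
E
python3 go.py 527.2 -257.6 12
```

```text
eef_pos: [508.9, -247.4, 95.8]
eef_pos: [514.5, -257.2, 97.6]
[[255. 183.]]
([501.0, -376.9, 69.7, 30.6, 1.5], [383, 186], [433, 270])
([528.2, -256.6, 45.5, 29.5, 7.5], [233, 151], [274, 211])
([585.2, -374.5, 86.8, 30.9, -0.2], [396, 49], [467, 179])
at [ 514.4 -257.4   97.5] rpy deg [ 1.7992e+02 -2.0000e-02  4.9500e+00]
shift mm [12.7  1.2 85.5] rows 3 each m [0.0042 0.0004 0.0285]
```

```bash
W="python3 -m handwheel"
$W '[[[0,0,-1.5],[0.0135,0.0007,0.02],0],[[0,0,0],[0,0,0.035],0],[[0,0,0],[0,0,0.02],0],[[0,0,0],[0,0,0.0095],0],[[0,0,0],[0,0,0],0]]'|sed -n 2p
$W '[[[0,0,0],[0,0,0],0],[[0,0,0],[0,0,0],0]]'|sed -n 2p
$W '[[[0,0,0],[0,0,0],1],[[0,0,0],[0,0,0],1],[[0,0,0],[0,0,0],1],[[0,0,0],[0,0,0],1],[[0,0,0],[0,0,0],1]]'|tail -2
$W '[[[0,0,0],[0,0,0],1],[[0,0,0],[0,0,0],1]]'
$W '[[[0,0,0],[0,0,-0.01],1],[[0,0,0],[0,0,-0.03],1],[[0,0,0],[0,0,-0.03],1],[[0,0,5.9],[0,0,0],1],[[0,0,0],[0,0,0],1]]'|sed -n 2,6p
$W '[[[0,0,0],[0,0,0],1],[[0,0,0],[0,0,0],1]]'|sed -n 2,3p
python3 go.py 438.5 -373.6 80
```

```text
eef_pos: [526.1, -255.7, 10.9]
eef_pos: [528.0, -256.7, 14.2]
width: 28.7
gripper_force: 59.6
clock: 43.17
eef_pos: [527.8, -255.6, 13.7]
tool_rot: [3.141, -0.001, 0.114]
force: [0.2, 1.2, 6.6]
width: 28.7
gripper_force: 60.5
eef_pos: [528.3, -255.9, 84.9]
tool_rot: [3.14, -0.003, 0.008]
force: [0.4, 1.0, -1.5]
width: 28.6
gripper_force: 59.7
eef_pos: [526.7, -254.6, 82.2]
tool_rot: [-3.14, 0.002, 0.013]
at [ 526.7 -254.6   82.2] rpy deg [-1.7993e+02  1.0000e-01  7.6000e-01]
shift mm [-89.8 117.8   2.2] rows 3 each m [-0.0299  0.0393  0.0007]
```

```bash
W="python3 -m handwheel"
$W '[[[0,0,0],[-0.03,0.0393,0],1],[[0,0,0],[-0.03,0.0393,0],1],[[0,0,0],[-0.03,0.0393,0],1],[[0,0,0],[0,0,0.03],1],[[0,0,0],[0,0,0],1]]'|sed -n 2p
$W '[[[0,0,0],[0,0,0],1],[[0,0,0],[0,0,0],1],[[0,0,0],[0,0,0],1],[[0,0,0],[0,0,0],1]]'
python3 - <<'E'
from bl import *
d=grab("wrist");np.save("pics/w10.npy",d["pixels"]);T=tool();zt=T[2,3]-13.7+30;print(T[:3,3].round(1))
pr=[[438+22.5,-374,zt],[438+22.5,-374,zt-30],[462.7,-374,14],[467.7,-374,14],[469.7,-374,34]]
print(proj(d,pr).round(1).tolist())
m=cv2.GaussianBlur(d["pixels"],(3,3),0).astype(int)
for u in(240,250,260):
    col=m[:,u];g=np.abs(np.diff(col,axis=0)).sum(1);k=[v for v in range(100,330) if g[v]>22 and g[v]==g[max(0,v-3):v+4].max()];print(u,[(v,col[v-2].tolist(),col[v+3].tolist()) for v in k])
v=int(proj(d,[[452,-374,zt]])[0,1])
for v in(v,v-35):
    row=m[v];g=np.abs(np.diff(row,axis=0)).sum(1);k=[u for u in range(185,325) if g[u]>22 and g[u]==g[u-3:u+4].max()];print("row",v,[(u,row[u-2].tolist(),row[u+3].tolist(),cast(d,[(u+.5,v)],zt)[0,:2].round(1).tolist(),cast(d,[(u+.5,v)],14)[0,:2].round(1).tolist()) for u in k])
for v in range(150,215,3): print(v,cast(d,[(250,v)],zt)[0,0].round(1),cast(d,[(250,v)],zt-30)[0,0].round(1),cast(d,[(250,v)],14)[0,0].round(1),end=' | ')
E
```

```text
eef_pos: [448.2, -356.5, 49.5]
clock: 44.5
eef_pos: [453.7, -355.0, 53.6]
tool_rot: [3.141, -0.001, 0.013]
force: [1.1, 0.2, -0.9]
width: 28.8
gripper_force: 59.7
[ 453.6 -355.1   53.6]
[[293.8, 240.7], [286.7, 217.5], [282.4, 199.9], [282.7, 192.5], [286.2, 198.8]]
240 [(182, [199, 196, 185], [127, 125, 115]), (191, [129, 127, 118], [103, 99, 95]), (209, [100, 96, 93], [136, 131, 126]), (293, [113, 108, 104], [200, 197, 186]), (319, [198, 195, 183], [17, 18, 19])]
250 [(185, [135, 94, 59], [79, 53, 32]), (191, [79, 54, 32], [102, 98, 95]), (208, [105, 100, 97], [178, 172, 167]), (209, [104, 100, 96], [184, 178, 173]), (215, [187, 181, 176], [116, 111, 107]), (293, [114, 109, 105], [198, 196, 184]), (321, [196, 194, 182], [18, 19, 20])]
260 [(191, [70, 49, 34], [101, 97, 94]), (208, [104, 99, 96], [184, 177, 172]), (223, [193, 187, 181], [120, 115, 111]), (293, [119, 114, 110], [195, 192, 180]), (320, [195, 193, 181], [18, 19, 21])]
row 257 [(208, [23, 24, 25], [98, 97, 94], [451.5, -334.0], [420.9, -325.0]), (213, [98, 97, 94], [23, 22, 24], [451.5, -336.3], [421.0, -328.4]), (222, 
[... 475 characters left out ...]
, -356.0], [447.1, -356.8]), (285, [182, 175, 170], [78, 68, 59], [469.8, -369.7], [447.4, -376.7]), (315, [82, 55, 35], [198, 196, 184], [470.0, -383.5], [447.6, -396.6])]
150 502.6 498.4 494.8 | 153 501.3 496.8 492.9 | 156 500.0 495.2 491.1 | 159 498.7 493.6 489.2 | 162 497.4 492.0 487.3 | 165 496.1 490.3 485.4 | 168 494.7 488.7 483.5 | 171 493.4 487.0 481.5 | 174 492.1 485.4 479.6 | 177 490.7 483.7 477.6 | 180 489.4 482.0 475.7 | 183 488.0 480.3 473.7 | 186 486.6 478.6 471.7 | 189 485.2 476.9 469.7 | 192 483.9 475.2 467.7 | 195 482.5 473.5 465.7 | 198 481.1 471.7 463.7 | 201 479.6 470.0 461.6 | 204 478.2 468.2 459.6 | 207 476.8 466.5 457.5 | 210 475.4 464.7 455.4 | 213 473.9 462.9 453.4 |
```

```bash
W="python3 -m handwheel"
$W '[[[0,0,0.2],[-0.0153,0.0189,0],1],[[0,0,0],[0,0,0],1],[[0,0,0],[0,0,0.01],1],[[0,0,0],[0,0,0],1],[[0,0,0],[0,0,0],1]]'|sed -n 2p
$W '[[[0,0,0],[0,0,0],1],[[0,0,0],[0,0,0],1],[[0,0,0],[0,0,0],1],[[0,0,0],[0,0,0],1]]'
python3 go.py 438.5 -374.2 36
python3 - <<'E'
from bl import *
d=grab("wrist");np.save("pics/w11.npy",d["pixels"]);T=tool();zt=T[2,3]-13.7+30;print(T[:3,3].round(1))
m=cv2.GaussianBlur(d["pixels"],(3,3),0).astype(int)
for u in(240,255,265):
    col=m[:,u];g=np.abs(np.diff(col,axis=0)).sum(1);k=[v for v in range(100,330) if g[v]>22 and g[v]==g[max(0,v-3):v+4].max()];print(u,[(v,col[v-2].tolist(),col[v+3].tolist(),[cast(d,[(u,v+.5)],z)[0,0].round(1) for z in(zt,zt-30,14,34)]) for v in k])
v=int(proj(d,[[449,-374,zt]])[0,1])
for v in(v,int(proj(d,[[465,-374,14]])[0,1])):
    row=m[v];g=np.abs(np.diff(row,axis=0)).sum(1);k=[u for u in range(185,325) if g[u]>22 and g[u]==g[u-3:u+4].max()];print("row",v,[(u,row[u-2].tolist(),row[u+3].tolist(),cast(d,[(u+.5,v)],zt)[0,:2].round(1).tolist(),cast(d,[(u+.5,v)],14)[0,:2].round(1).tolist()) for u in k])
E
```

```text
eef_pos: [437.9, -373.2, 42.2]
clock: 45.3
eef_pos: [437.7, -374.5, 43.1]
tool_rot: [3.142, -0.0, 0.008]
force: [1.0, -0.2, -0.9]
width: 28.6
gripper_force: 59.8
at [ 437.7 -374.5   43.1] rpy deg [ 1.8e+02 -1.0e-02  4.4e-01]
shift mm [ 0.8 -0.3  7.1] rows 1 each m [ 0.0008 -0.0003  0.0071]
[ 437.6 -374.6   43.1]
240 [(174, [189, 183, 178], [127, 87, 54], [np.float64(475.9), np.float64(469.1), np.float64(465.6), np.float64(470.1)]), (183, [134, 93, 59], [79, 53, 33], [np.float64(471.8), np.float64(464.1), np.float64(460.1), np.float64(465.2)]), (191, [80, 53, 33], [102, 98, 94], [np.float64(468.1), np.float64(459.5), np.float64(455.1), np.float64(460.8)]), (209, [97, 93, 89], [167, 161, 156], [np.float64(459.6), np.float64(449.0), np.float64(443.5), np.float64(450.6)]), (293, [112, 107, 103], [196, 193, 182], [np.float64(415.9), np.float64(394.7), np.float64(383.9), np.float64(398.0)]), (319, [197, 194, 182], [17, 18, 19], [np.float64(400.7), np.float64(376.0), np.float64(363.3), np.float64(379.8)])]
255 [(173, [194, 188, 182], [129, 90, 58], [np.float64(476.4), np.float64(469.7), np.
[... 1693 characters left out ...]
182], [17, 17, 19], [np.float64(400.8), np.float64(376.1), np.float64(363.4), np.float64(379.9)])]
row 231 [(200, [132, 130, 120], [85, 84, 79], [448.9, -350.2], [429.0, -341.5]), (221, [52, 51, 51], [112, 107, 103], [449.0, -359.9], [429.1, -354.8]), (269, [119, 114, 110], [191, 185, 180], [449.2, -382.1], [429.3, -385.0]), (284, [178, 172, 167], [55, 54, 52], [449.3, -389.0], [429.4, -394.4]), (305, [85, 83, 78], [124, 122, 113], [449.4, -398.7], [429.5, -407.7]), (315, [128, 126, 117], [193, 191, 180], [449.4, -403.4], [429.6, -414.0])]
row 175 [(213, [197, 195, 183], [134, 93, 57], [475.6, -356.9], [465.2, -350.7]), (289, [135, 94, 58], [197, 194, 182], [475.8, -390.2], [465.6, -396.1])]
```

```bash
W="python3 -m handwheel"
$W '[[[0,0,0],[0.001,-0.0007,0],1],[[0,0,0],[0,0,0.007],1],[[0,0,0],[0,0,0],1],[[0,0,0],[0,0,0],1],[[0,0,0],[0,0,0],1]]'|sed -n 2p
$W '[[[0,0,0],[0,0,0.004],1],[[0,0,0],[0,0,0.004],1],[[0,0,0],[0,0,0.004],1],[[0,0,0],[0,0,0],1],[[0,0,0],[0,0,0],1]]'|sed -n 2,4p
$W '[[[0,0,0],[0,0,0],1],[[0,0,0],[0,0,0],1],[[0,0,0],[0,0,0],1]]'|sed -n 2,4p
python3 go.py 438.6 -373.8 17.7
```

```text
eef_pos: [438.3, -373.9, 35.8]
eef_pos: [438.2, -373.8, 23.6]
tool_rot: [-3.141, 0.001, 0.007]
force: [0.4, -0.1, -1.5]
eef_pos: [438.6, -374.1, 24.2]
tool_rot: [3.141, -0.0, 0.007]
force: [0.7, -0.2, -1.0]
at [ 438.6 -374.1   24.2] rpy deg [ 1.7999e+02 -1.0000e-02  4.1000e-01]
shift mm [ 0.  -0.3  6.5] rows 1 each m [ 0.     -0.0003  0.0065]
```

```bash
W="python3 -m handwheel"
$W '[[[0,0,0],[0,0,0.0035],1],[[0,0,0],[0,0,0.003],1],[[0,0,0],[0,0,0],1],[[0,0,0],[0,0,0],1],[[0,0,0],[0,0,0],1]]'|sed -n 2,4p
$W '[[[0,0,0],[0,0,0],0.6],[[0,0,0],[0,0,0],0.4],[[0,0,0],[0,0,0],0.3],[[0,0,0],[0,0,0],0.2],[[0,0,0],[0,0,0],0.2]]'|tail -2
$W '[[[0,0,0],[0,0,-0.01],0.2],[[0,0,0],[0,0,-0.03],0],[[0,0,0],[0,0,-0.04],0],[[0,0,0],[0,0,-0.04],0],[[0,0,0],[0,0,-0.04],0]]'|sed -n 2p
$W '[[[0,0,0],[-0.02,0,-0.04],0],[[0,0,0],[-0.02,0,-0.04],0],[[0,0,0],[0,0,0],0],[[0,0,0],[0,0,0],0],[[0,0,0],[0,0,0],0]]'|sed -n 2p
$W '[[[0,0,0],[0,0,0],0],[[0,0,0],[0,0,0],0]]'|sed -n 1,2p
python3 - <<'E'
from bl import *
d=grab("wrist");print(tool()[:3,3].round(1))
for z in(34,):
  for o in top(d,z): print(z,o)
print(proj(d,[[438.3,-373.8,34],[502.3,-373.2,34],[586.3,-372.6,34]]).round())
E
```

```text
eef_pos: [438.6, -374.1, 17.7]
tool_rot: [3.142, -0.0, 0.007]
force: [-0.3, 1.6, 3.6]
width: 68.4
gripper_force: 0.0
eef_pos: [437.8, -373.8, 179.7]
eef_pos: [401.5, -373.5, 252.1]
clock: 48.27
eef_pos: [401.4, -373.3, 250.7]
[ 401.3 -373.5  250.7]
34 ([83.8, -96.2, 65.1, 51.8, 0.0], [55, 349], [89, 383])
34 ([437.5, -374.9, 42.9, 29.3, 0.5], [243, 115], [267, 151])
[[254. 133.]
 [254.  76.]
 [254.  -7.]]
```

```bash
W="python3 -m handwheel"
python3 - <<'E'
from bl import *
d=grab("wrist");m=cv2.GaussianBlur(d["pixels"],(5,5),0).astype(int);print([m[v,254].tolist() for v in range(40,120,8)])
for t in(3,6):
  print(t,[o for o in top(d,34,box=(225,5,290,160),thr=t)])
E
$W '[[[0,0,-6.9],[0.03,-0.0,-0.005],0],[[0,0,-6.9],[0,0,0],0],[[0,0,-6.9],[0,0,0],0],[[0,0,-6.9],[0,0,0],0],[[0,0,-6.9],[0,0,0],0]]'|sed -n 2p
$W '[[[0,0,-6.9],[0,0,0],0],[[0,0,-6.9],[0,0,0],0],[[0,0,-6.9],[0,0,0],0],[[0,0,-6.9],[0,0,0],0],[[0,0,-6.9],[0,0,0],0]]'|sed -n 2p
$W '[[[0,0,-6.9],[0,0,0],0],[[0,0,-6.9],[0,0,0],0],[[0,0,-6.9],[0,0,0],0],[[0,0,0],[0,0,0],0],[[0,0,0],[0,0,0],0]]'|sed -n 2,3p
python3 go.py 570 0 260
```

```text
[[64, 60, 58], [175, 174, 169], [177, 175, 170], [177, 176, 171], [177, 176, 171], [178, 177, 172], [178, 177, 172], [178, 177, 172], [159, 157, 152], [94, 70, 50]]
3 [([437.4, -375.2, 42.9, 29.4, 0.5], [243, 115], [267, 151])]
6 []
eef_pos: [431.2, -373.8, 256.2]
eef_pos: [431.1, -373.8, 256.2]
eef_pos: [431.0, -374.0, 256.5]
tool_rot: [-3.141, -0.001, 1.569]
at [ 431.  -374.   256.5] rpy deg [-1.7996e+02 -5.0000e-02  8.9910e+01]
shift mm [374.2 138.4  -3.3] rows 10 each m [ 0.0374  0.0138 -0.0003]
```

```bash
W="python3 -m handwheel"
$W '[[[0,0,0],[0.0374,0.0138,0],0],[[0,0,0],[0.0374,0.0138,0],0],[[0,0,0],[0.0374,0.0138,0],0],[[0,0,0],[0.0374,0.0138,0],0],[[0,0,0],[0.0374,0.0138,0],0]]'|sed -n 2p
$W '[[[0,0,0],[0.0374,0.0138,0],0],[[0,0,0],[0.0374,0.0138,0],0],[[0,0,0],[0.0374,0.0138,0],0],[[0,0,0],[0.0374,0.0138,0],0],[[0,0,0],[0.0374,0.0138,0],0]]'|sed -n 2p
$W '[[[0,0,0],[0.037,-0.015,0],0],[[0,0,0],[0.037,-0.015,0],0],[[0,0,0],[0.037,-0.015,0],0],[[0,0,0],[0.037,-0.015,0],0],[[0,0,0],[0.037,-0.015,0],0]]'|sed -n 2p
$W '[[[0,0,0],[0.037,-0.015,0],0],[[0,0,0],[0.037,-0.015,0],0],[[0,0,0],[0.037,-0.015,0],0],[[0,0,0],[0.037,-0.015,0],0],[[0,0,0],[0.037,-0.015,0],0]]'|sed -n 2p
$W '[[[0,0,-6.93],[0,0,0],1],[[0,0,-6.93],[0,0,0],1],[[0,0,-6.93],[0,0,0],1],[[0,0,-6.93],[0,0,0],1],[[0,0,-6.93],[0,0,0],1]]'|sed -n 2p
$W '[[[0,0,-6.93],[0,0,0],1],[[0,0,-6.93],[0,0,0],1],[[0,0,-6.93],[0,0,0],1],[[0,0,-6.93],[0,0,0],1],[[0,0,-6.93],[0,0,0],1]]'|sed -n 2p
$W '[[[0,0,-6.93],[0,0,0],1],[[0,0,-6.93],[0,0,0],1],[[0,0,-6.93],[0,0,0],1],[[0,0,0],[0,0,0],1],[[0,0,0],[0,0,0],1]]'
python3 - <<'E'
from h import *
d=grab("wrist");save(d,"w12",1.5,None,1.6);np.save("pics/w12.npy",d["pixels"]);np.save("pics/w12pose.npy",d["pose"]);print(tool()[:3,3].round(1))
E
```

```text
eef_pos: [500.1, -185.1, 256.8]
eef_pos: [568.8, 2.4, 256.8]
eef_pos: [492.0, 186.8, 256.7]
eef_pos: [416.6, 371.7, 256.8]
eef_pos: [417.5, 370.0, 256.6]
eef_pos: [417.7, 369.8, 256.6]
clock: 52.53
eef_pos: [417.8, 369.7, 256.7]
tool_rot: [-3.141, -0.001, 3.139]
force: [-0.1, -0.5, 0.0]
width: -0.3
gripper_force: 0.0
[417.8 369.8 256.7]
```

View pics/w12.png

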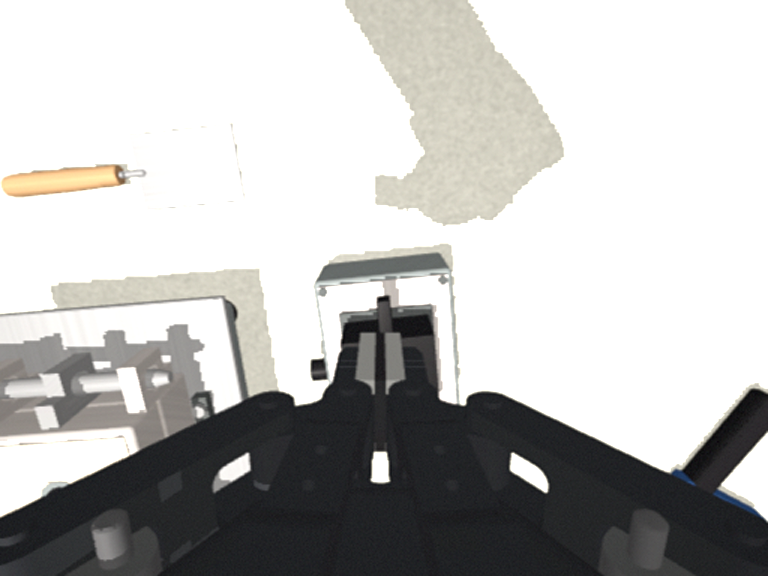

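```bash
python3 - <<'E'
from bl import *
d=grab("wrist");d["pose"]=np.load("pics/w12pose.npy")
px=np.load("pics/w12.npy").astype(int)
c=lambda p,z:cast(d,np.array(p)/1.5,z)[:,:2]
f=c([(319,285),(450,273)],70);e=f[0]-f[1];print("box front",f.round(1).tolist(),np.linalg.norm(e).round(1),"yaw (front dir perp)",np.degrees(np.arctan2(e[0],-e[1])).round(2))
s=c([(450.5,276),(458,400)],70);e=s[1]-s[0];print("side",s.round(1).tolist(),"yaw",np.degrees(np.arctan2(e[1],e[0])).round(2))
print("tab tip",c([(378,298),(391,297)],111).round(1).tolist(),"bottom",c([(378,298),(391,297)],97).round(1).tolist(),"tab root",c([(379,332),(391,332)],111).round(1).tolist())
print("guard front",c([(342,318),(436,310)],117).round(1).tolist(),c([(342,318),(436,310)],74).round(1).tolist())
for v in(200,204,208,212): print(v,px[v,244:272].max(1).tolist(),c([(250*1.5,v*1.5),(262*1.5,v*1.5)],111).round(1).tolist())
print("front cols",[px[v,255].tolist() for v in range(192,226,2)])
E
```

```text
box front [[443.5, 322.7], [434.0, 424.0]] 101.7 yaw (front dir perp) 5.36
side [[436.4, 424.5], [543.5, 435.2]] yaw 5.7
tab tip [[441.3, 368.7], [440.6, 377.6]] bottom [[445.7, 368.6], [444.9, 377.9]] tab root [[466.2, 369.3], [466.2, 377.7]]
guard front [[453.6, 344.2], [447.9, 407.9]] [[469.2, 340.3], [462.7, 413.7]]
200 [210, 210, 210, 210, 211, 211, 182, 81, 19, 17, 18, 19, 24, 23, 25, 44, 97, 124, 124, 124, 124, 130, 180, 209, 210, 208, 208, 209] [[442.7, 366.6], [442.7, 379.0]]
204 [211, 210, 209, 210, 211, 211, 186, 113, 58, 55, 56, 52, 50, 49, 47, 44, 79, 113, 116, 107, 99, 91, 91, 91, 85, 77, 72, 68] [[447.0, 366.6], [447.0, 379.0]]
208 [92, 94, 96, 96, 84, 62, 56, 44, 46, 53, 53, 51, 50, 48, 47, 40, 33, 42, 53, 52, 52, 57, 61, 60, 56, 51, 52, 51] [[451.4, 366.6], [451.4, 379.0]]
212 [50, 51, 52, 52, 52, 53, 50, 37, 43, 50, 51, 49, 47, 46, 46, 43, 34, 23, 18, 18, 17, 17, 18, 17, 15, 13, 16, 13] [[455.8, 366.6], [455.8, 379.0]]
front cols [[182, 175, 170], [186, 180, 174], [188, 182, 176], [20, 18, 19], [19, 19, 19], [52, 50, 50], [52, 50, 50], [51, 49, 50], [51, 50, 49], [50, 48, 47], [49, 47, 46], [47, 46, 44], [48, 45, 46], [48, 46, 46], [43, 44, 42], [25, 24, 25], [21, 19, 21]]
```

```bash
W="python3 -m handwheel"
$W '[[[0,0,-5.6],[0,0,0],0.5],[[0,0,0],[0,0,0],0.5],[[0,0,0],[0,0,0],0.5]]'|sed -n 2,5p
python3 go.py 454.9 374 130
```

```text
eef_pos: [417.7, 370.0, 257.0]
tool_rot: [-3.142, -0.0, -3.044]
force: [1.0, 0.8, 0.1]
width: 35.6
at [417.7 370.  257. ] rpy deg [-1.8000e+02 -1.0000e-02 -1.7442e+02]
shift mm [-37.5   0.4 127. ] rows 4 each m [-0.0094  0.0001  0.0317]
```

```bash
W="python3 -m handwheel"
$W '[[[0,0,0],[-0.0094,0.0001,0.0317],0.5],[[0,0,0],[-0.0094,0.0001,0.0317],0.5],[[0,0,0],[-0.0094,0.0001,0.0317],0.5],[[0,0,0],[-0.0094,0.0001,0.0317],0.5],[[0,0,0],[0,0,0],0.5]]'|sed -n 2p
$W '[[[0,0,0],[0,0,0],0.5],[[0,0,0],[0,0,0],0.5],[[0,0,0],[0,0,0],0.5]]'|sed -n 2p
python3 go.py 454.9 374 99
python3 - <<'E'
from h import *
d=grab("wrist");px=d["pixels"].astype(int);np.save("pics/w13.npy",d["pixels"]);np.save("pics/w13pose.npy",d["pose"])
ax=np.array([.9954,.0958,0]);H=np.array([544.5,382.6,0]);n=np.array([-.0958,.9954,0])
for s in(100,95,88):
    p=H-ax*s;u=proj(d,[p+[0,0,111],p-5*n+[0,0,111],p+5*n+[0,0,111]]);r=int(u[0,1].round());a=int(u[0,0]);print(s,u.round(1).tolist(),px[r,a-18:a+19].max(1).tolist())
a=int(u[0,0]);print("col",a,[(v,int(px[v,a].max())) for v in range(100,260,4)])
E
```

```text
eef_pos: [453.8, 371.1, 124.3]
eef_pos: [455.6, 375.3, 132.5]
at [455.6 375.3 132.5] rpy deg [ 1.7987e+02  1.5000e-01 -1.7421e+02]
shift mm [ 0.9 -1.3 33.5] rows 1 each m [ 0.0009 -0.0013  0.0335]
100 [[250.8, 206.1], [242.2, 206.1], [259.3, 206.1]] [214, 215, 215, 215, 215, 214, 215, 215, 183, 69, 18, 21, 20, 21, 21, 23, 20, 22, 22, 22, 22, 19, 20, 21, 45, 104, 132, 132, 133, 135, 135, 135, 136, 137, 136, 135, 135]
95 [[250.7, 214.1], [242.3, 214.1], [259.2, 214.1]] [105, 105, 104, 104, 92, 71, 68, 68, 55, 27, 20, 21, 19, 22, 22, 21, 22, 21, 17, 20, 22, 22, 22, 19, 26, 45, 58, 58, 57, 55, 60, 85, 104, 103, 87, 58, 55]
88 [[250.7, 225.1], [242.3, 225.1], [259.0, 225.1]] [18, 19, 16, 14, 17, 14, 19, 17, 19, 17, 23, 20, 21, 20, 22, 21, 18, 21, 22, 20, 20, 21, 22, 21, 20, 15, 18, 17, 18, 16, 21, 18, 15, 16, 17, 18, 17]
col 250 [(100, 218), (104, 219), (108, 217), (112, 220), (116, 216), (120, 218), (124, 219), (128, 217), (132, 218), (136, 217), (140, 215), (144, 220), (148, 146), (152, 147), (156, 151), (160, 79), (164, 72), (168, 73), (172, 72), (176, 91), (180, 108), (184, 134), (188, 133), (192, 134), (196, 90), (200, 16), (204, 22), (208, 18), (212, 20), (216, 22), (220, 19), (224, 20), (228, 21), (232, 20), (236, 44), (240, 41), (244, 13), (248, 31), (252, 43), (256, 42)]
```

```bash
W="python3 -m handwheel"
$W '[[[0,0,0],[0.001,-0.0022,0.012],0.5],[[0,0,0],[0,0,0.012],0.5],[[0,0,0],[0,0,0.009],0.5],[[0,0,0],[0,0,0],0.5],[[0,0,0],[0,0,0],0.5]]'|sed -n 2,4p
$W '[[[0,0,0],[0,0,0],0.5],[[0,0,0],[0,0,0],0.5]]'|sed -n 2,4p
$W '[[[0,0,0],[0,0,0],1],[[0,0,0],[0,0,0],1],[[0,0,0],[0,0,0],1],[[0,0,0],[0,0,0],1],[[0,0,0],[0,0,0],1]]'
python3 go.py
```

```text
eef_pos: [454.0, 371.8, 97.0]
tool_rot: [-3.141, -0.001, -3.04]
force: [0.3, 0.6, 0.5]
eef_pos: [454.6, 372.2, 97.7]
tool_rot: [3.141, 0.001, -3.04]
force: [-0.4, 0.3, -0.6]
clock: 54.6
eef_pos: [454.4, 372.5, 97.7]
tool_rot: [3.141, 0.001, -3.04]
force: [-0.6, 1.0, 3.3]
width: 7.8
gripper_force: 62.8
at [454.4 372.5  97.7] rpy deg [ 1.7994e+02  3.0000e-02 -1.7417e+02]
```

```bash
W="python3 -m handwheel"
python3 - <<'E'
from bl import *
d=grab("top");m=cv2.GaussianBlur(d["pixels"],(3,3),0).astype(int)
for nm,p in(("s",(438.3,-373.8)),("m",(502.3,-373.2)),("l",(586.3,-372.6))):
    u=proj(d,[[*p,34]])[0].round().astype(int);print(nm,u,m[u[1],u[0]].tolist())
box=np.zeros(m.shape[:2],bool);box[160:265,362:400]=1
for c in blobs((m.min(2)>85)&(m[...,0]-m[...,2]<25)&box,20): print(rect(d,c,34),c[:,0].min(0),c[:,0].max(0))
E
$W '[[[0,0,0],[-0.00505,0,-0.01322],1],[[0,0,0],[0,0,0],1],[[0,0,0],[-0.00697,0,-0.01232],1],[[0,0,0],[0,0,0],1],[[0,0,0],[0,0,0],1]]'|sed -n 2,6p
$W '[[[0,0,0],[-0.00873,0,-0.01114],1],[[0,0,0],[0,0,0],1],[[0,0,0],[-0.0103,0,-0.0097],1],[[0,0,0],[0,0,0],1],[[0,0,0],[0,0,0],1]]'|sed -n 2,6p
```

```text
s [383 241] [109, 106, 102]
m [381 218] [109, 106, 102]
l [379 189] [109, 105, 101]
[ 519.6 -376.1  300.6  108.2   -2.9] [363 161] [400 265]
eef_pos: [467.5, 373.9, 122.4]
tool_rot: [3.14, 0.003, -3.04]
force: [4.3, 4.1, -5.2]
width: 8.0
gripper_force: 58.8
eef_pos: [485.7, 375.7, 142.2]
tool_rot: [3.14, 0.001, -3.04]
force: [4.1, 3.8, -7.7]
width: 8.0
gripper_force: 58.5
```

```bash
W="python3 -m handwheel"
$W '[[[0,0,0],[-0.01164,0,-0.00806],1],[[0,0,0],[0,0,0],1],[[0,0,0],[-0.0127,0,-0.00623],1],[[0,0,0],[0,0,0],1],[[0,0,0],[0,0,0],1]]'|sed -n 2,6p
$W '[[[0,0,0],[-0.0135,0,-0.00427],1],[[0,0,0],[0,0,0],1],[[0,0,0],[-0.01398,0,-0.00219],1],[[0,0,0],[0,0,0],1],[[0,0,0],[0,0,0],1]]'|sed -n 2,6p
$W '[[[0,0,0],[-0.01415,0,0],1],[[0,0,0],[0,0,0],1],[[0,0,0],[-0.01401,0,0.002],1],[[0,0,0],[0,0,0],1],[[0,0,0],[0,0,0],1]]'|sed -n 2,6p
```

```text
eef_pos: [508.4, 378.1, 155.9]
tool_rot: [3.141, -0.002, -3.041]
force: [1.8, 5.3, -12.3]
width: 7.9
gripper_force: 58.3
eef_pos: [534.9, 380.8, 162.5]
tool_rot: [3.141, -0.003, -3.04]
force: [-0.1, 5.2, -12.1]
width: 6.9
gripper_force: 58.3
eef_pos: [563.5, 383.8, 161.8]
tool_rot: [3.141, -0.002, -3.04]
force: [-1.8, 3.9, -6.4]
width: 5.8
gripper_force: 58.3
```

```bash
W="python3 -m handwheel"
$W '[[[0,0,0],[0,0,0],0.6],[[0,0,0],[0,0,0],0.4],[[0,0,0],[0,0,0],0.4],[[0,0,0],[0,0,-0.02],0.4],[[0,0,0],[0,0,-0.04],0.4]]'|sed -n 2,6p
$W '[[[0,0,0],[0.04,0,-0.02],1],[[0,0,0],[0.04,0,0],1],[[0,0,0],[0.04,0,0],1],[[0,0,0],[0,0,0],1],[[0,0,0],[0,0,0],1]]'|sed -n 2,6p
$W '[[[0,0,0],[0,0,0],1],[[0,0,0],[0,0,0],1],[[0,0,0],[0,0,0],1]]'|sed -n 2p
python3 - <<'E'
from h import *
d=grab("wrist");save(d,"w14",1.5,None,1.6);np.save("pics/w14.npy",d["pixels"]);np.save("pics/w14pose.npy",d["pose"]);print(tool()[:3,3].round(1))
ax=np.array([.9954,.0958,0]);H=np.array([544.5,382.6,77]);n=np.array([-.0958,.9954,0])
print((proj(d,[H-49*ax+13.5*n+[0,0,26],H-49*ax-13.5*n+[0,0,26],H-49*ax,H])*1.5).round().tolist())
E
```

```text
eef_pos: [562.6, 379.9, 218.5]
tool_rot: [-3.135, -0.008, -3.041]
force: [0.0, -0.1, -0.6]
width: 51.1
gripper_force: 0.0
eef_pos: [446.4, 370.6, 242.2]
tool_rot: [-3.141, 0.0, -3.038]
force: [1.1, -0.2, 1.3]
width: -0.2
gripper_force: 0.0
eef_pos: [450.0, 370.9, 241.1]
[449.6 370.9 240.9]
[[403.0, 333.0], [363.0, 333.0], [383.0, 319.0], [382.0, 379.0]]
```

View pics/w14.png

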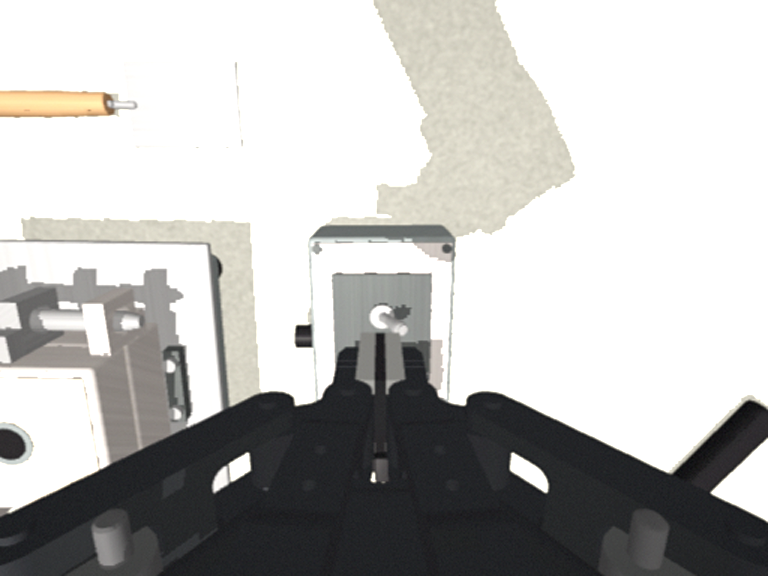

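```bash
W="python3 -m handwheel"
python3 go.py 488.7 419.4 90
$W '[[[0,0,0],[-0.022,0.022,0],1],[[0,0,0],[-0.022,0.022,0],1],[[0,0,0],[0,0,0],1],[[0,0,0],[0,0,0.03],1],[[0,0,0],[0,0,0.03],1]]'|sed -n 2p
$W '[[[0,0,0],[0,0,0.03],1],[[0,0,0],[0,0,0],1],[[0,0,0],[0,0,0],1],[[0,0,0],[0,0,0],1],[[0,0,0],[0,0,0],1]]'|sed -n 2,4p
python3 go.py 488.7 419.4 90
```

```text
at [449.6 370.9 240.9] rpy deg [-1.7999e+02  5.0000e-02 -1.7430e+02]
shift mm [-43.6  44.4 150.9] rows 4 each m [-0.0109  0.0111  0.0377]
eef_pos: [489.6, 420.6, 181.5]
eef_pos: [488.9, 420.5, 153.3]
tool_rot: [3.139, 0.003, -3.041]
force: [-0.1, 0.1, 0.5]
at [488.9 420.5 153.3] rpy deg [ 179.86    0.19 -174.22]
shift mm [ 0.5 -1.2 63.3] rows 2 each m [ 0.0002 -0.0006  0.0316]
```

```bash
W="python3 -m handwheel"
$W '[[[0,0,0],[0,0,0.03],1],[[0,0,0],[0,0,0.02],1],[[0,0,0],[0,0,0.013],1],[[0,0,0],[0,0,0],1],[[0,0,0],[0,0,0],1]]'|sed -n 2,4p
$W '[[[0,0,0],[0,-0.006,0],1],[[0,0,0],[0,-0.006,0],1],[[0,0,0],[0,-0.004,0],1],[[0,0,0],[0,0,0],1],[[0,0,0],[0,0,0],1]]'|sed -n 2,4p
$W '[[[0,0,0],[0,-0.004,0],1],[[0,0,0],[0,-0.004,0],1],[[0,0,0],[0,0,0],1],[[0,0,0],[0,0,0],1]]'|sed -n 2,4p
$W '[[[0,0,0],[0,-0.004,0],1],[[0,0,0],[0,-0.003,0],1],[[0,0,0],[0,0,0],1],[[0,0,0],[0,0,0],1]]'|sed -n 2,4p
```

```text
eef_pos: [487.9, 419.8, 88.8]
tool_rot: [3.141, 0.001, -3.04]
force: [0.9, 1.1, 0.3]
eef_pos: [489.6, 403.2, 88.8]
tool_rot: [3.141, 0.001, -3.041]
force: [-0.6, 0.7, 0.2]
eef_pos: [489.9, 394.7, 87.9]
tool_rot: [-3.141, -0.001, -3.041]
force: [0.2, 0.4, -0.2]
eef_pos: [490.5, 387.9, 87.8]
tool_rot: [-3.141, -0.001, -3.041]
force: [0.2, -0.5, 0.0]
```

```bash
W="python3 -m handwheel"
for i in 1; do :; done
$W '[[[0,0,0],[0,-0.003,0],1],[[0,0,0],[0,0,0],1],[[0,0,0],[0,0,0],1]]'|sed -n 2,4p
$W '[[[0,0,0],[0,-0.003,0],1],[[0,0,0],[0,0,0],1],[[0,0,0],[0,0,0],1]]'|sed -n 2,4p
python3 - <<'E'
from h import *
d=grab("wrist");ax=np.array([.9954,.0958,0]);H=np.array([544.5,382.6,77]);n=np.array([-.0958,.9954,0])
for nm,o in(("off",13.5),("on",-13.5)):
    u=proj(d,[H-49*ax+o*n+[0,0,26]])[0].round().astype(int);print(nm,u,d["pixels"][u[1]-1:u[1]+2,u[0]-8:u[0]+9].max((0,2)).tolist())
E
```

```text
eef_pos: [490.9, 385.3, 87.9]
tool_rot: [-3.141, -0.0, -3.04]
force: [-0.6, -0.0, -0.6]
eef_pos: [491.1, 383.7, 88.2]
tool_rot: [3.14, 0.0, -3.04]
force: [-0.4, 3.7, -0.8]
off [268 260] [27, 26, 27, 28, 26, 27, 27, 26, 28, 29, 30, 32, 32, 32, 32, 32, 32]
on [212 260] [103, 100, 100, 100, 101, 101, 101, 99, 98, 98, 99, 89, 58, 31, 26, 27, 28]
```

```bash
W="python3 -m handwheel"
$W '[[[0,0,0],[0,-0.002,0],1],[[0,0,0],[0,0,0],1],[[0,0,0],[0,0,0],1]]'|sed -n 2,4p
$W '[[[0,0,0],[0,-0.002,0],1],[[0,0,0],[0,0,0],1],[[0,0,0],[0,0,0],1]]'|sed -n 2,4p
```

```text
eef_pos: [491.1, 383.3, 88.4]
tool_rot: [3.138, 0.001, -3.039]
force: [-0.0, 6.7, -0.7]
eef_pos: [491.2, 383.1, 88.6]
tool_rot: [3.135, 0.002, -3.038]
force: [-1.4, 9.1, -2.1]
```

```bash
W="python3 -m handwheel"
$W '[[[0,0,0],[0,0.015,0],1],[[0,0,0],[0,0.02,0],1],[[0,0,0],[0,0,-0.04],1],[[0,0,0],[0,0,-0.04],1],[[0,0,0],[0,0,-0.04],1]]'|sed -n 2p
$W '[[[0,0,0],[0.022,-0.022,-0.03],1],[[0,0,0],[0.022,-0.022,0],1],[[0,0,0],[0,0,0],1],[[0,0,0],[0,0,0],1],[[0,0,0],[0,0,0],1]]'|sed -n 2p
$W '[[[0,0,0],[0,0,0],1],[[0,0,0],[0,0,0],1],[[0,0,0],[0,0,0],1]]'|sed -n 1,2p
python3 - <<'E'
from h import *
d=grab("wrist");px=d["pixels"].astype(int);ax=np.array([.9954,.0958,0]);H=np.array([544.5,382.6,77]);n=np.array([-.0958,.9954,0])
u=proj(d,[H-49*ax+o*n+[0,0,26] for o in(13.5,-13.5)]+[H-49*ax]).round().astype(int);print(u.tolist())
for v in range(u[0,1]-8,u[0,1]+4,2): print(v,px[v,u[1,0]-10:u[0,0]+11].max(1).tolist())
E
```

```text
eef_pos: [487.5, 412.3, 207.9]
eef_pos: [449.8, 365.8, 236.9]
clock: 62.33
eef_pos: [449.6, 366.5, 236.2]
[[273, 225], [246, 225], [259, 215]]
217 [99, 100, 102, 100, 100, 101, 98, 94, 86, 83, 85, 88, 86, 85, 83, 84, 85, 88, 89, 90, 95, 114, 144, 162, 164, 168, 170, 169, 167, 153, 120, 96, 94, 95, 95, 95, 95, 95, 95, 96, 97, 95, 96, 96, 93, 94, 94, 94]
219 [99, 100, 102, 100, 98, 100, 112, 127, 120, 100, 98, 121, 131, 111, 103, 98, 95, 94, 96, 117, 150, 168, 171, 168, 167, 168, 170, 156, 128, 102, 95, 95, 95, 94, 96, 95, 95, 96, 96, 96, 96, 95, 96, 95, 94, 94, 94, 95]
221 [98, 99, 100, 101, 97, 100, 121, 137, 142, 140, 133, 118, 117, 126, 111, 91, 83, 80, 81, 100, 119, 131, 137, 135, 128, 117, 106, 96, 90, 90, 92, 95, 95, 94, 95, 95, 96, 96, 96, 96, 96, 95, 97, 95, 95, 93, 93, 93]
223 [98, 99, 101, 100, 90, 83, 83, 83, 83, 83, 83, 83, 84, 77, 55, 25, 18, 20, 18, 23, 49, 75, 83, 83, 83, 83, 84, 84, 84, 84, 87, 92, 94, 95, 95, 95, 95, 96, 97, 96, 95, 96, 95, 95, 93, 92, 94, 94]
225 [99, 99, 101, 97, 88, 84, 84, 83, 84, 84, 84, 84, 84, 78, 53, 25, 18, 19, 19, 22, 50, 76, 83, 84, 83, 84, 84, 84, 84, 83, 85, 91, 95, 95, 96, 97, 96, 96, 96, 95, 96, 94, 95, 94, 92, 93, 94, 94]
227 [98, 99, 101, 98, 87, 84, 83, 84, 85, 84, 85, 84, 84, 78, 53, 24, 21, 22, 17, 23, 52, 76, 84, 84, 85, 83, 83, 84, 84, 84, 85, 91, 94, 95, 95, 95, 95, 94, 95, 96, 95, 95, 95, 94, 92, 93, 95, 94]
```

```bash
W="python3 -m handwheel"
python3 go.py 563.5 383.8 225
$W '[[[0,0,0],[-0.038,0.002,0],0.4],[[0,0,0],[-0.038,0.002,0],0.4],[[0,0,0],[-0.038,0.002,0],0.4],[[0,0,0],[0,0,0],0.4],[[0,0,0],[0,0,0],0.4]]'|sed -n 2p
$W '[[[0,0,0],[0,0,0],0.4],[[0,0,0],[0,0,0],0.4],[[0,0,0],[0,0,0],0.4]]'|sed -n 2p
python3 go.py 563.5 383.8 162
```

```text
at [449.6 366.4 236.3] rpy deg [-1.7997e+02 -4.0000e-02 -1.7419e+02]
shift mm [-115.1    5.7   11.2] rows 3 each m [-0.0384  0.0019  0.0037]
eef_pos: [564.1, 382.8, 235.4]
eef_pos: [560.8, 384.2, 237.2]
at [560.8 384.2 237.2] rpy deg [ 1.7998e+02 -4.0000e-02 -1.7411e+02]
shift mm [-2.7 -0.7 75.2] rows 2 each m [-0.0013 -0.0003  0.0376]
```

```bash
W="python3 -m handwheel"
$W '[[[0,0,0],[-0.0027,0,0.025],0.4],[[0,0,0],[0,0,0.025],0.4],[[0,0,0],[0,0,0.015],0.4],[[0,0,0],[0,0,0.01],0.4],[[0,0,0],[0,0,0],0.4]]'|sed -n 2,4p
$W '[[[0,0,0],[0,0,0],0.4],[[0,0,0],[0,0,0],0.4]]'|sed -n 2,4p
$W '[[[0,0,0],[0,0,0],1],[[0,0,0],[0,0,0],1],[[0,0,0],[0,0,0],1],[[0,0,0],[0,0,0],1],[[0,0,0],[0,0,0],1]]'
```

```text
eef_pos: [563.0, 383.4, 160.0]
tool_rot: [-3.14, -0.004, -3.039]
force: [-0.8, -0.5, 0.0]
eef_pos: [565.5, 384.6, 163.4]
tool_rot: [3.14, 0.002, -3.04]
force: [0.1, 0.4, 1.3]
clock: 64.05
eef_pos: [565.4, 384.1, 162.4]
tool_rot: [3.141, 0.001, -3.04]
force: [-0.1, -0.3, 1.6]
width: 0.2
gripper_force: 0.4
```

```bash
W="python3 -m handwheel"
$W '[[[0,0,0],[0,0,-0.03],1],[[0,0,0],[0,0,-0.04],1],[[0,0,0],[0.04,0,-0.01],1],[[0,0,0],[0.04,0,0],1],[[0,0,0],[0.04,0,0],1]]'|sed -n 2p
$W '[[[0,0,0],[0.04,0,0],1],[[0,0,0],[0.0,0,0],1],[[0,0,0],[0,0,0],1],[[0,0,0],[0,0,0],1]]'|sed -n 2p
cat > ga.py <<'E'
from h import *
ax=np.array([.9954,.0958,0]);H=np.array([544.5,382.6,77]);n=np.array([-.0958,.9954,0]);Z=np.array([0,0,1.])
def G(s,h,phi,y=0): return H-ax*(s*np.cos(phi)-h*np.sin(phi))+Z*(h*np.cos(phi)+s*np.sin(phi))+n*y
E
python3 - <<'E'
from ga import *
for nm in("top","scene"):
    d=grab(nm);g=d["pixels"].max(2)
    print(nm)
    for phi in(0,.6,.9,1.05,1.2,1.35,1.5,1.65,1.75):
        P=[G(74,40,phi,0),G(40,40,phi,0),G(74,40,phi,-28),G(74,40,phi,28),G(40,40,phi,-25),G(95,27,phi),G(37,20,phi,-33)]
        print(phi,[(u.round().astype(int).tolist(),int(g[int(round(u[1])),int(round(u[0]))])) for u in proj(d,P)])
E
```

```text
eef_pos: [444.9, 371.8, 243.1]
eef_pos: [406.6, 368.1, 242.5]
top
0 [([102, 230], 45), ([101, 217], 44), ([113, 229], 44), ([91, 232], 92), ([111, 216], 45), ([104, 239], 99), ([117, 215], 44)]
0.6 [([96, 216], 35), ([98, 205], 31), ([107, 214], 35), ([84, 217], 99), ([108, 204], 30), ([96, 226], 46), ([114, 208], 35)]
0.9 [([94, 206], 31), ([98, 198], 33), ([106, 205], 30), ([82, 207], 72), ([108, 197], 33), ([93, 215], 58), ([114, 203], 29)]
1.05 [([93, 201], 32), ([98, 195], 31), ([105, 199], 32), ([82, 202], 51), ([108, 194], 30), ([92, 209], 31), ([113, 200], 28)]
1.2 [([93, 195], 32), ([98, 192], 31), ([105, 194], 33), ([82, 197], 35), ([108, 191], 32), ([91, 203], 31), ([113, 198], 27)]
1.35 [([94, 191], 55), ([99, 189], 100), ([105, 189], 81), ([82, 192], 101), ([109, 188], 101), ([91, 197], 31), ([113, 196], 30)]
1.5 [([94, 186], 102), ([100, 187], 102), ([106, 185], 103), ([83, 187], 102), ([109, 186], 104), ([91, 191], 75), ([114, 194], 31)]
1.65 [([95, 182], 102), ([100, 185], 104), ([106, 181], 104), ([83, 183], 104), ([110, 184], 103), ([91, 185], 102), ([114, 192], 30)
[... 602 characters left out ...]
([314, 99], 39), ([308, 80], 132), ([308, 102], 33)]
1.2 [([317, 87], 43), ([319, 96], 37), ([314, 93], 36), ([321, 81], 95), ([316, 101], 36), ([312, 82], 38), ([310, 103], 39)]
1.35 [([321, 89], 40), ([321, 98], 38), ([317, 95], 36), ([324, 83], 108), ([318, 103], 31), ([316, 83], 41), ([311, 104], 39)]
1.5 [([324, 92], 61), ([323, 99], 32), ([320, 98], 36), ([328, 86], 128), ([320, 105], 36), ([321, 85], 37), ([313, 105], 35)]
1.65 [([327, 94], 126), ([325, 101], 101), ([323, 100], 39), ([331, 88], 130), ([321, 107], 40), ([325, 88], 126), ([314, 106], 36)]
1.75 [([329, 96], 126), ([325, 103], 114), ([325, 102], 103), ([332, 90], 126), ([322, 108], 52), ([327, 90], 126), ([315, 107], 42)]
```

```bash
W="python3 -m handwheel"
$W '[[[0,0,0],[-0.041,0,0],1],[[0,0,0],[-0.041,0,0],1],[[0,0,0],[-0.041,0,0],1],[[0,0,0],[-0.041,0,0],1],[[0,0,0],[-0.041,0,0],1]]'|sed -n 2p
$W '[[[0,0,0],[-0.01,0,0],1],[[0,0,0],[0,0,0],1],[[0,0,0],[0,0,0],1],[[0,0,0],[0,0,0],1],[[0,0,0],[0,0,0],1]]'|sed -n 2p
python3 go.py 615 389.4 150
```

```text
eef_pos: [613.1, 387.6, 241.5]
eef_pos: [618.5, 390.0, 242.1]
at [618.5 390.  242.1] rpy deg [ 1.7997e+02 -5.0000e-02 -1.7414e+02]
shift mm [ 3.4 -0.2 92.1] rows 3 each m [ 0.0011 -0.0001  0.0307]
```

```bash
W="python3 -m handwheel"
$W '[[[0,0,0],[0,0,0.03],1],[[0,0,0],[0,0,0.03],1],[[0,0,0],[0,0,0.03],1],[[0,0,0],[0,0,0],1],[[0,0,0],[0,0,0],1]]'|sed -n 2,4p
$W '[[[0,0,0],[0.012,0,0],1],[[0,0,0],[0.012,0,0],1],[[0,0,0],[0.012,0,0],1],[[0,0,0],[0.012,0,0],1],[[0,0,0],[0,0,0],1]]'|sed -n 2,4p
$W '[[[0,0,0],[0.012,0,0],1],[[0,0,0],[0.012,0,0],1],[[0,0,0],[0.012,0,0],1],[[0,0,0],[0,0,0],1],[[0,0,0],[0,0,0],1]]'|sed -n 2,4p
$W '[[[0,0,0],[0.012,0,0],1],[[0,0,0],[0.012,0,0],1],[[0,0,0],[0.012,0,0],1],[[0,0,0],[0,0,0],1],[[0,0,0],[0,0,0],1]]'|sed -n 2,4p
python3 go.py 500 378.3 150
```

```text
eef_pos: [617.9, 389.4, 151.2]
tool_rot: [-3.14, -0.003, -3.039]
force: [-0.9, 0.4, 1.2]
eef_pos: [570.8, 386.4, 155.5]
tool_rot: [3.139, 0.002, -3.038]
force: [-1.0, 0.5, 0.2]
eef_pos: [537.2, 382.0, 153.9]
tool_rot: [3.14, 0.003, -3.04]
force: [-0.7, -0.7, 0.8]
eef_pos: [501.5, 377.9, 152.7]
tool_rot: [3.141, 0.002, -3.04]
force: [0.5, -0.6, -0.2]
at [501.5 377.9 152.7] rpy deg [ 1.7995e+02  1.0000e-01 -1.7418e+02]
shift mm [1.4 0.5 2.7] rows 1 each m [0.0014 0.0005 0.0027]
```

```bash
W="python3 -m handwheel"
$W '[[[0,0,0],[0.008,0,0.008],1],[[0,0,0],[0.006,0,0.008],1],[[0,0,0],[0,0,0.008],1],[[0,0,0],[0,0,0],1],[[0,0,0],[0,0,0],1]]'|sed -n 2,4p
$W '[[[0,0,0],[0,0,0.005],1],[[0,0,0],[0,0,0.003],1],[[0,0,0],[0,0,0],1],[[0,0,0],[0,0,0],1]]'|sed -n 2,4p
$W '[[[0,0,0],[0,0,0.002],1],[[0,0,0],[0,0,0],1],[[0,0,0],[0,0,0],1]]'|sed -n 2,4p
$W '[[[0,0,0],[0,0,0.002],1],[[0,0,0],[0,0,0],1],[[0,0,0],[0,0,0],1]]'|sed -n 2,4p
```

```text
eef_pos: [487.9, 375.8, 127.8]
tool_rot: [-3.141, 0.001, -3.041]
force: [0.7, -0.4, 0.5]
eef_pos: [486.6, 375.7, 119.7]
tool_rot: [-3.141, -0.0, -3.041]
force: [-0.4, -0.5, 0.4]
eef_pos: [486.4, 375.9, 117.9]
tool_rot: [3.142, 0.0, -3.04]
force: [-0.9, 0.6, 0.3]
eef_pos: [486.5, 376.1, 117.1]
tool_rot: [3.141, 0.001, -3.04]
force: [-1.1, -1.4, 7.0]
```

```bash
W="python3 -m handwheel"
$W '[[[0,0,0],[0,0,-0.03],1],[[0,0,0],[0,0,-0.04],1],[[0,0,0],[0.03,0,-0.04],1],[[0,0,0],[0.04,0,-0.02],1],[[0,0,0],[0.03,0,0],1]]'|sed -n 2p
$W '[[[0,0,0],[0,0,0],1],[[0,0,0],[0,0,0],1],[[0,0,0],[0,0,0],1]]'
python3 - <<'E'
from ga import *
for nm in("top","scene"):
    d=grab(nm);g=d["pixels"].max(2);m=cv2.GaussianBlur(d["pixels"],(3,3),0).astype(int);v=lambda X:[(u.round().astype(int).tolist(),m[int(round(u[1])),int(round(u[0]))].tolist()) for u in proj(d,X)]
    print(nm,"guard",[(p,[a[1][0] for a in v([G(60,40,p),G(30,40,p),G(60,40,p,-25),G(60,40,p,25),G(95,34,p)])]) for p in(0,.15,.3,.6,.9,1.2)])
    print(" blocks",v([[438.3,-373.8,34],[422,-374,34],[455,-374,34],[502.3,-373.2,34],[475,-373.5,34],[530,-373.2,34],[586.3,-372.6,34],[549,-373,34],[624,-372.4,34]]))
    a=np.array([-.0837,.9965,0]);print(" pins",[v([b-a*60.5+[0,0,7],b-a*90+[0,0,7],b-a*119+[0,0,7],b-a*128+[0,0,7],b+a*26,b-a*26,b+a*65]) for b in(np.array([504.6,149,115]),np.array([638.2,160.2,115]))])
E
```

```text
eef_pos: [395.0, 368.3, 242.2]
clock: 69.32
eef_pos: [395.1, 366.6, 238.1]
tool_rot: [3.141, 0.001, -3.04]
force: [1.1, -0.2, -0.1]
width: 0.3
gripper_force: 0.0
top guard [(0, [32, 33, 31, 32, 46]), (0.15, [32, 33, 32, 48, 71]), (0.3, [32, 33, 32, 67, 32]), (0.6, [33, 90, 33, 97, 32]), (0.9, [76, 94, 74, 102, 33]), (1.2, [90, 103, 89, 102, 96])]
 blocks [([383, 241], [108, 105, 100]), ([383, 247], [107, 103, 99]), ([382, 235], [106, 103, 98]), ([381, 218], [109, 105, 101]), ([382, 228], [108, 104, 100]), ([381, 208], [104, 101, 97]), ([379, 189], [108, 104, 100]), ([380, 202], [107, 103, 99]), ([379, 176], [104, 99, 95])]
 pins [[([216, 214], [50, 50, 49]), ([227, 213], [49, 50, 47]), ([239, 212], [61, 61, 57]), ([242, 212], [103, 101, 93]), ([182, 218], [72, 72, 71]), ([202, 216], [73, 73, 71]), ([167, 219], [74, 72, 71])], [([212, 163], [52, 52, 50]), ([223, 162], [50, 51, 48]), ([234, 161], [54, 54, 51]), ([238, 161], [103, 101, 93]), ([179, 166], [75, 74, 73]), ([199, 165], [73, 72, 71]), ([164, 168], [77, 75, 73])]]
scene guard [(0, [37, 37, 38, 43, 44]), (0.15, [37, 35, 38, 93, 126]), (0.3, [36, 37, 36, 130, 127]), (0.6, [40, 38, 39, 128, 129]), (0.9, [66, 114, 36, 128, 130]), (1.2, [127, 116, 86, 127, 129])]
 blocks [([132, 276], [118, 116, 112]), ([127, 273], [119, 117, 112]), ([136, 280], [120, 117, 113]), ([150, 290], [119, 117, 113]), ([142, 284], [112, 109, 105]), ([158, 295], [119, 116, 112]), ([175, 308], [119, 117, 112]), ([164, 299], [113, 110, 106]), ([187, 316], [119, 116, 112])]
 pins [[([252, 152], [60, 61, 60]), ([247, 159], [55, 57, 55]), ([242, 167], [55, 57, 54]), ([240, 169], [53, 54, 50]), ([266, 133], [89, 90, 88]), ([258, 145], [87, 87, 86]), ([272, 124], [115, 112, 108])], [([293, 171], [53, 56, 54]), ([288, 179], [53, 55, 53]), ([284, 187], [53, 55, 53]), ([282, 189], [44, 46, 44]), ([306, 151], [90, 90, 89]), ([298, 164], [87, 88, 87]), ([312, 141], [115, 113, 108])]]
```

```bash
python3 -c "
from cell import ctrl
print(ctrl.finish_job())"
```

```text
the job is handed in; nothing more can be done
None
```

I handed the job in at about 69 s of the 210 s. Both pins are home, all three blocks are in their slots and the guard is shut by the last camera checks. The toggle was pushed to its on stop and seen over to the on side before I shut the guard, and no verdict was returned.

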